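# Lay blown glass blanks in the cooling rack

## Robot

A 7-joint arm with a two-finger parallel gripper is mounted at the origin on the work surface. World frame = base frame: x ahead of the robot, y to its left, z up, the work surface at z = 0. Lengths are in m, angles in rad, forces in N, time in s.
With the tool pointing down it reaches from about 0.35 to 0.9 m from the base axis. Payload 7.2 kg.
Tool frame: the origin (TCP) lies where the fingers leave the gripper's body, on its centre line; the fingertips stand 73 mm ahead of it and the grasp point (between the pads) lies 54 mm ahead of it; z points along the fingers, y is the line along which they close (so a half turn about z gives the same grasp; the last joint's range is limited). The gripper opens to 85 mm and grips with 20 to 120 N. Pads are 22 mm wide; open, the fingers measure 114 mm over their backs; the gripper's body (76 mm by 85 mm) begins 54 mm behind the grasp point. The pads swing forward as they close: fully open they stand 13 mm farther back than shut.
Start: joints at [-1.366, 0.411, -0.013, 1.596, 0.006, 1.134, -0.082], TCP at [0.168, 0.602, 0.304] pointing down, gripper open.
Joint ranges: [-2.95, 2.95], [-0.29, 1.99], [-1.47, 1.44], [0.14, 2.54], [-1.03, 4.17], [0.13, 1.85], [-2.86, 2.86]. Speed limits (rad/s): [2.39, 2.39, 3.01, 3.01, 3.14, 3.14, 3.14].

## Interface

Orientations are given as a unit quaternion [x, y, z, w].
In Python, from cell import state, capture, camera_model, sign_off gives the robot as it stands.
- The arm moves only by the tool arm_command, never from a script. Its argument "plan" is a list of rows, each an object with "linear": the shift along the tool's x, y, z in m, a list of three; "dr": the turn, a rotation vector about the tool's x, y, z in rad, a list of three; "hand": the opening, from 0 (shut) to 1 (fully open). In form: [{"linear": [tx, ty, tz], "dr": [ax, ay, az], "hand": hand}, ...]. A call has 1 to 10 rows; each row shifts and turns the commanded pose from where the row before left it, along the tool's axes as they then stand; what a row does not reach is not made up. A row lasts 1/10 s, in which the tool goes at most 50 mm and 8.59 degrees, less where a joint would pass 70% of its speed; a pose out of reach is approached as far as the arm can. A call with a gripper value outside its range is refused whole. The fingers move at their own pace and stop on an object; the grip force is fixed at half the most. Time passes only in rows, so rows that do not move let the fingers close. It gives the time, the measured TCP pose, the force, the opening and the grip force at its end, in the units of the state.
- state(): the state, without advancing time (a new reading comes with each control period).
- capture(name): name is "side" or "top" or "wrist"; returns the picture (384x512x3 uint8, blue, green, red); there is no depth.
- camera_model(name): a dict with "fx", "fy", "cx", "cy" (pixels), "k1" (the pictures are not rectified: a ray, as slopes to the right and down, at radius r is drawn at 1 + k1 r^2 times it, then the intrinsics apply), "R" (3x3) and "t" (3): a world point X has camera coordinates R X + t. Camera axes: x right, y down, z forward; pixel columns grow to the right and rows downward; lengths in m; the calibration is good to about 2 mm. A picture is of the moment at which its call begins: read the wrist's pose just before it. camera_model takes no time and is no camera call; for the wrist camera it gives the pose at the moment of the call.
- sign_off(): hands the job in; it is judged then, once.
The state is a dict: "t": time; "joint_pos": joint angles; "dq": joint speeds; "joint_efforts": joint torques, N m; "ee_pos": TCP position; "ee_rot": TCP orientation; "contact_force": force on the tool from outside, world axes, zero at the start; "torque": the same for the moment, N m; "width": opening from 0.0 (shut) to 1.0 (fully open); "grip_force": force on a finger pad.
Only numpy, scipy, OpenCV 4.12 (cv2) and the standard library are available. Lean on these libraries where they do the work, as an engineer would, in place of code of your own. Each camera call takes 0.05 s, during which the arm holds its last target. There are 200 camera calls.

## Task

Lay the two glass blanks from the board in the two empty notch pairs of the steel cooling rack, each stem resting level in the front and the back notch, tail against the rack's end stop and bulb hanging out in front of the rack. Move the blank that already lies in the middle notches back until its tail is against the stop too, so that all three lie in one even row. It is glass: set it down gently, do not drop it, and leave the brush, the paddle and the tin where they are.

Things in the scene. Friction and masses are not known exactly. Their poses are not given: they have to be found in the camera images.
- rack: fixed cooling rack of dark steel, left or right of the robot. Origin: centre, on the table; x level from its open front (bulb side) to the end stop, roughly (0.3 rad) away from the robot; y along the row. Base plate x -70 to 95, y -113 to 113, 6 mm thick. End stop: upright plate, face at x = 90 mm, top 80 mm high. A blank pushed home has its bulb's tip at x = -93 mm
- rest_front (a point): bottom of the middle notch of the front rest, at rack x = -38, y = 0, 50 mm above the table. The rest is an upright 5 mm plate across the rack, top edge 72 mm above the table, with three 90 degree V notches at rack y = -75, 0 and 75 mm, each 22 mm deep and 44 mm wide at the top. The axis of a stem seated in a notch is 64 mm above the table
- rest_back (a point): the same for the back rest, alike, at rack x = +45 mm; each notch pair (front and back) carries one blank
- stop_right (a point): point on the face of the end stop (rack x = +90 mm) where the axis of a stem seated in the notch pair at rack y = -75 mm meets it, 64 mm above the table; this pair is empty at the start
- stop_middle (a point): the same for the notch pair at rack y = 0, where blank_c lies
- stop_left (a point): the same for the notch pair at rack y = +75 mm, empty at the start
- board: fixed dark grey fireproof board, 270 x 270 x 8 mm, on the other side of the robot from the rack, with blank_a and blank_b lying on it. Origin: centre of its underside, on the table
- blank_a: clear pale glass blank, 40 to 75 g: round stem 20 mm across, 150 mm long, with a 38 mm bulb blown on one end, 183 mm in all. Origin on the axis at the stem's middle; +x along the axis to the bulb (its centre at x = 89 mm, tail end at x = -75, balance point near x = 16); y and z turn as it rolls. Lies on the board, bulb away from the robot within 0.65 rad
- blank_b: glass blank just like blank_a, same origin and axes, lying on the board with its bulb towards the robot (within 0.65 rad). Blanks on the board rest on tail rim and bulb: the stem rises 3.2 degrees towards the bulb and the origin is 14 mm above the board's top; they can roll
- blank_c: glass blank just like blank_a, same origin and axes. Starts seated level in the middle notch pair of the rack, bulb to the front, tail 14 to 26 mm short of the stop; it slides lightly along the notches
- blank_a_tail (a point): centre of the open tail end of blank_a's stem
- blank_b_tail (a point): centre of the open tail end of blank_b's stem
- blank_c_tail (a point): centre of the open tail end of blank_c's stem
- brush: bystander: round black bench brush, 36 mm thick, 250 mm long with its wooden handle, lying at the outer side of the rack or of the board; origin on the table under the brush, near the ferrule; x towards the bristles
- paddle: bystander: graphite paddle, 75 x 50 x 10 mm plate with a wooden handle, 225 mm long in all, lying at the outer side of the rack or of the board; origin on the table under its shaft; x towards the plate
- tin: bystander: open steel tin, 68 mm across and 55 mm high, standing between the rack and the board near the robot; origin: centre of its underside

How it is judged:
By the outcome, as a careful person would: the job done as asked, in the order asked, and still so for the second after the job is handed in, with the robot touching nothing.
It also fails if it takes over 70 s, if anything falls off the work surface, if the arm or the gripper's body presses on something with over 40 N, if the wrist force passes 120 N, or if a joint passes its speed limit or range.

## Working session

There is one attempt and no reset: what is moved stays moved. The work goes in short steps, Python scripts to look and compute and a tool call to move; the robot and the scene stay as the last step left them, time stands still between calls to the robot, and variables do not carry over. Pictures are saved under pics/ and viewed, at most 10 in all, crops included, and the job is handed in when it is done.

Besides the shell and the picture viewer there is one more tool, called after "Call:" by a JSON object that holds its "fn" and its "kwargs". arm_command: Moves the arm, as the interface text tells. Its arguments: {"type":"object","properties":{"plan":{"type":"array"}},"required":["plan"]}

```bash
ls; mkdir -p pics; python3 - <<'E'
from cell import *
import cv2
for n in("top","side"):
    cv2.imwrite(f"pics/{n}0.png",capture(n))
    print(n,camera_model(n))
print(state()); print(camera_model("wrist"))
E
```

```text
pics
top {'fx': 478.2404567888282, 'fy': 478.2404567888282, 'cx': 255.78753594122466, 'cy': 188.89333289389685, 'k1': -0.003500400890721319, 'R': array([[-1.67716510e-02, -9.99857747e-01, -1.78815393e-03],
       [-9.94508533e-01,  1.68666432e-02, -1.03287430e-01],
       [ 1.03302897e-01,  4.60336088e-05, -9.94649943e-01]]), 't': array([0.00867537, 0.54932956, 1.48861501])}
side {'fx': 476.6261107561945, 'fy': 476.6261107561945, 'cx': 252.42274170305305, 'cy': 189.47115046000124, 'k1': -0.1864657718388246, 'R': array([[ 0.95145619, -0.30765141, -0.00904051],
       [-0.1829954 , -0.54183395, -0.82032229],
       [ 0.24747485,  0.78215509, -0.57183006]]), 't': array([-0.5101529 ,  0.15685991,  1.50254577])}
{'t': 0.1, 'joint_pos': array([-1.36618931,  0.41178931, -0.01270317,  1.59694534,  0.0055843 ,
        1.13429758, -0.08219869]), 'dq': array([ 0.00187865, -0.00108585, -0.00073154, -0.00213495, -0.00155494,
       -0.00049266,  0.00112712]), 'joint_efforts': array([ 2.69906734e-03, -6.01827550e+01,  6.83698878e-01, -3.00085759e+01,
        1.39402610e-02,  6.47511406e-03, -2.00869158e-05]), 'ee_pos': array([0.16833712, 0.60155617, 0.30316234]), 'ee_rot': array([ 1.35975594e-01,  9.90711938e-01, -7.00203121e-04, -5.14845008e-05]), 'contact_force': array([ 0.54987221,  0.04394231, -0.33013108]), 'torque': array([-0.00115733, -0.01514742,  0.02373314]), 'grip_force': 0.0, 'width': 0.9993542415298838}
{'fx': 327.55064872483604, 'fy': 327.55064872483604, 'cx': 257.4250917301438, 'cy': 186.00183452612447, 'k1': -0.010455710552814343, 'R': array([[ 0.27091112,  0.96260334, -0.00140247],
       [ 0.91227526, -0.25628151,  0.31948967],
       [ 0.3071824 , -0.08783274, -0.94758872]]), 't': array([-0.62433765, -0.04124554,  0.38113596])}
```

```bash
python3 - <<'E'
import cv2
a=cv2.imread("pics/top0.png");cv2.imwrite("pics/top0b.png",cv2.resize(a,(800,600),interpolation=cv2.INTER_CUBIC))
a=cv2.imread("pics/side0.png");cv2.imwrite("pics/side0b.png",cv2.resize(a,(800,600),interpolation=cv2.INTER_CUBIC))
E
```

```text
(no output)
```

View pics/top0b.png

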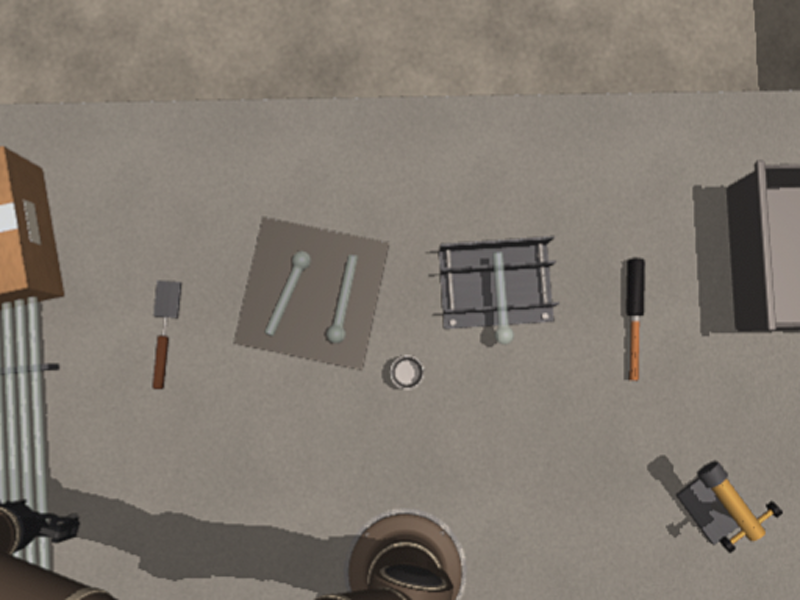

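View pics/side0b.png

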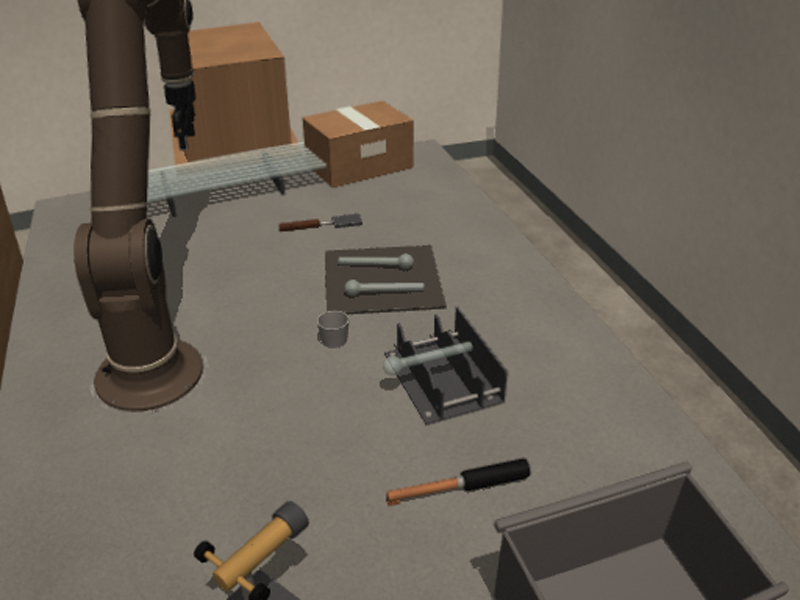

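```bash
cat > h.py <<'E'
import numpy as np, cv2
from cell import state, capture, camera_model, sign_off
from scipy.spatial.transform import Rotation as Ro
def K(m): return np.array([[m['fx'],0,m['cx']],[0,m['fy'],m['cy']],[0,0,1.]])
def D(m): return np.array([m['k1'],0,0,0,0.])
def cast(m,uv,z):
    "pixels -> world points on the plane at height z"
    uv=np.atleast_2d(np.array(uv,float)); z=np.broadcast_to(z,len(uv))
    n=cv2.undistortPoints(uv.reshape(-1,1,2),K(m),D(m)).reshape(-1,2)
    d=np.c_[n,np.ones(len(n))]@m['R']; C=-m['R'].T@m['t']
    return C+d*((z-C[2])/d[:,2])[:,None]
def proj(m,X):
    r,_=cv2.Rodrigues(m['R']); return cv2.projectPoints(np.atleast_2d(np.array(X,float)),r,m['t'],K(m),D(m))[0].reshape(-1,2)
def rel(p,q=None):
    "world target TCP p (and rotation q) in present tool axes"
    s=state(); R=Ro.from_quat(s['ee_rot']); l=R.inv().apply(np.array(p)-s['ee_pos'])
    dr=(R.inv()*q).as_rotvec() if q is not None else 0
    return np.round(l,4),np.round(dr,4)
def down(yaw,pitch=0):
    "tool down; tool x at this yaw, pitched about tool y"
    return Ro.from_matrix(np.array([[np.cos(yaw),np.sin(yaw),0],[np.sin(yaw),-np.cos(yaw),0],[0,0,-1.]]))*Ro.from_rotvec([0,pitch,0])
E
python3 - <<'E'
from h import *
m=camera_model("top"); s=.64
pts=dict(aB=(301,260,.027),aT=(270,332,.018),bB=(335,335,.027),bT=(352,257,.018),cB=(504,336,.064),cT=(498,255,.064),b1=(262,217,.008),b2=(388,241,.008),b3=(363,369,.008),b4=(235,344,.008),stopL=(444,243,.08),stopR=(552,238,.08),baseL=(444,327,.006),baseR=(553,321,.006),tin=(406,372,.055))
for k,(u,v,z) in pts.items(): print(k,cast(m,(u*s,v*s),z)[0].round(3))
mw=camera_model("wrist"); print('wristcam', -mw['R'].T@mw['t'])
E
```

```text
aB [0.625 0.2   0.027]
aT [0.48  0.264 0.018]
bB [0.471 0.131 0.027]
bT [0.631 0.096 0.018]
cB [ 0.461 -0.205  0.064]
cT [ 0.623 -0.198  0.064]
b1 [0.72  0.283 0.008]
b2 [0.665 0.022 0.008]
b3 [0.402 0.077 0.008]
b4 [0.457 0.338 0.008]
stopL [ 0.646 -0.09   0.08 ]
stopR [ 0.652 -0.303  0.08 ]
baseL [ 0.485 -0.09   0.006]
baseR [ 0.493 -0.314  0.006]
tin [ 0.394 -0.011  0.055]
wristcam [0.08968904 0.62389526 0.37346205]
```

Call:
{"fn": "arm_command", "kwargs": {"plan": [{"linear":[-0.033,-0.024,0],"dr":[0,0,0],"hand":1},{"linear":[-0.033,-0.024,0],"dr":[0,0,0],"hand":1},{"linear":[-0.033,-0.024,0],"dr":[0,0,0],"hand":1},{"linear":[-0.033,-0.024,0],"dr":[0,0,0],"hand":1},{"linear":[-0.033,-0.024,0],"dr":[0,0,0],"hand":1},{"linear":[-0.033,-0.024,0],"dr":[0,0,0],"hand":1},{"linear":[-0.033,-0.024,0],"dr":[0,0,0],"hand":1},{"linear":[-0.033,-0.024,0],"dr":[0,0,0],"hand":1},{"linear":[-0.033,-0.024,0],"dr":[0,0,0],"hand":1},{"linear":[-0.033,-0.024,0],"dr":[0,0,0],"hand":1}]}}

```text
t: 1.1
ee_pos: [0.4222, 0.2803, 0.3037]
ee_rot: [0.136, 0.991, -0.0, -0.0]
contact_force: [1.1, 1.1, 0.8]
width: 1.002
grip_force: 0.0
```

Call:
{"fn": "arm_command", "kwargs": {"plan": [{"linear":[-0.033,-0.024,0],"dr":[0,0,0],"hand":0.6},{"linear":[-0.033,-0.024,0],"dr":[0,0,0],"hand":0.6},{"linear":[-0.033,-0.024,0],"dr":[0,0,0],"hand":0.6},{"linear":[-0.028,-0.02,0],"dr":[0,0,0],"hand":0.6},{"linear":[0,0,0],"dr":[0,0,0],"hand":0.6},{"linear":[0,0,0],"dr":[0,0,0],"hand":0.6}]}}

```text
t: 1.7
ee_pos: [0.5191, 0.1583, 0.3034]
ee_rot: [0.137, 0.991, -0.0, -0.0]
contact_force: [0.0, 0.4, 0.5]
width: 0.595
grip_force: 0.0
```

```bash
python3 - <<'E'
from h import *
s=state();print(s['t'],s['ee_pos'],s['ee_rot'],s['joint_pos'],s['width'])
cv2.imwrite("pics/w1.png",capture("wrist"));a=cv2.imread("pics/w1.png");m=camera_model("wrist");print(repr(m))
cv2.imwrite("pics/w1b.png",cv2.resize(a,(800,600),interpolation=cv2.INTER_CUBIC))
E
```

```text
1.7 [0.51911555 0.15831951 0.3034445 ] [ 1.36987473e-01  9.90572669e-01 -2.16729379e-04 -4.15335730e-04] [-0.60217793  0.27207837  0.26708479  1.81198584 -0.08098457  1.0690542
  0.99055799] 0.5952208471245153
{'fx': 327.55064872483604, 'fy': 327.55064872483604, 'cx': 257.4250917301438, 'cy': 186.00183452612447, 'k1': -0.010455710552814343, 'R': array([[ 2.70908328e-01,  9.62605141e-01, -1.39648513e-04],
       [ 9.12518344e-01, -2.56766086e-01,  3.18404538e-01],
       [ 3.06461988e-01, -8.63858729e-02, -9.47954920e-01]]), 't': array([-0.29403158, -0.47392726,  0.23528148])}
```

View pics/w1b.png

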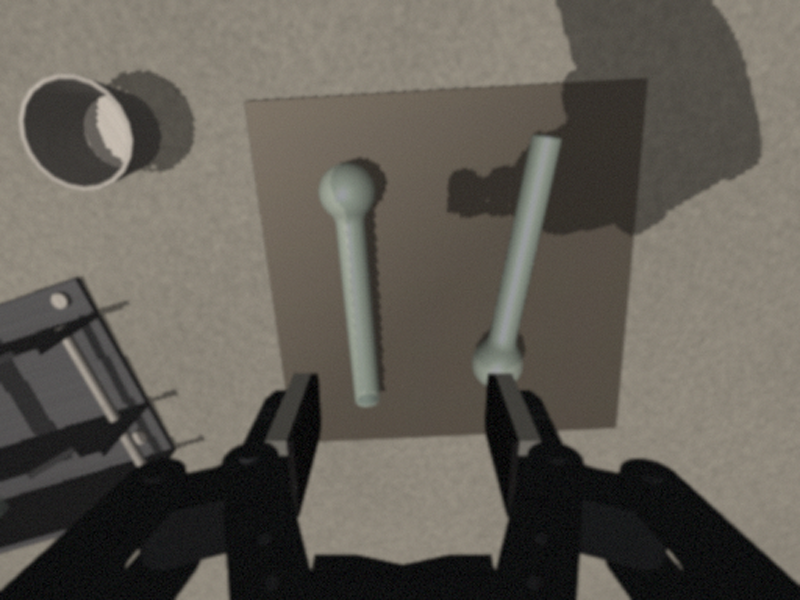

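```bash
cat >> h.py <<'E'
def blanks(img,m,z,dz=0.,amin=600,roi=None):
    "glass blobs: stem line on the axis height; returns tail point, yaw to bulb"
    b,g,r=[c.astype(int) for c in cv2.split(cv2.GaussianBlur(img,(3,3),0))]
    k=((g-r>2)&(b-r>-3)&(g>70)).astype(np.uint8)
    if roi is not None: q=np.zeros_like(k); u0,v0,u1,v1=roi; q[v0:v1,u0:u1]=1; k*=q
    k=cv2.morphologyEx(k,cv2.MORPH_OPEN,np.ones((3,3),np.uint8))
    n,L,S,_=cv2.connectedComponentsWithStats(k); out=[]
    for i in range(1,n):
        if S[i,4]<amin: continue
        v,u=np.nonzero(L==i); P=cast(m,np.c_[u,v],z)[:,:2]
        ax=np.linalg.svd(P-P.mean(0),full_matrices=False)[2][0]
        for _ in range(2):
            nx=np.array([-ax[1],ax[0]]); s=P@ax; w=P@nx
            e=np.arange(s.min(),s.max(),.004); bins=np.digitize(s,e)
            c=np.array([[s[bins==j].mean(),(w[bins==j].min()+w[bins==j].max())/2,np.ptp(w[bins==j])] for j in range(1,len(e)+1) if (bins==j).sum()>3])
            if c[:len(c)//3,2].max()>c[-(len(c)//3):,2].max(): ax=-ax; continue
            st=c[3:int(.7*len(c))]; f=np.polyfit(st[:,0],st[:,1],1); ax=ax+f[0]*nx; ax/=np.linalg.norm(ax)
        nx=np.array([-ax[1],ax[0]]); s=P@ax; w=np.median((P@nx)[(s>s.min()+.015)&(s<s.min()+.1)])
        out.append(dict(tail=ax*s.min()+nx*w,tip=ax*s.max()+nx*w,yaw=np.arctan2(ax[1],ax[0]),L=np.ptp(s),wid=np.median(st[:,2]),area=S[i,4],box=S[i,:4]))
    return out,k
E
python3 - <<'E'
from h import *
m=camera_model("wrist"); o,k=blanks(cv2.imread("pics/w1.png"),m,.022)
for x in o: print(x)
m=camera_model("top"); o,k=blanks(cv2.imread("pics/top0.png"),m,.022,amin=150)
for x in o: print(x)
E
```

```text
{'tail': array([0.47625424, 0.27072019]), 'tip': array([0.61671497, 0.20699356]), 'yaw': np.float64(-0.4259242114245281), 'L': np.float64(0.15424104991588206), 'wid': np.float64(0.007427819903210259), 'area': np.int32(976), 'box': array([317,  87,  36, 136], dtype=int32)}
```

```bash
python3 - <<'E'
import cv2,numpy as np
a=cv2.GaussianBlur(cv2.imread("pics/w1.png"),(3,3),0)
for n,(u,v) in dict(bulbB=(348,192),stemB=(360,300),stemBl=(353,300),stemBr=(369,300),boardL=(300,300),board=(440,300),shad=(600,150),shad2=(480,200),table=(200,300),stemA=(524,240),tailA=(545,160)).items(): print(n,a[int(v*.64),int(u*.64)])
t=cv2.imread("pics/top0.png"); print([t[int(v*.64),int(u*.64)] for u,v in((285,300),(345,300),(310,300),(500,290),(520,290),(500,255),(504,336))])
E
```

```text
bulbB [144 151 145]
stemB [130 141 132]
stemBl [147 158 152]
stemBr [77 84 80]
boardL [ 84  94 104]
board [71 80 88]
shad [43 49 53]
shad2 [44 49 53]
table [118 130 136]
stemA [153 152 149]
tailA [150 153 149]
[array([144, 149, 147], dtype=uint8), array([150, 153, 152], dtype=uint8), array([ 91, 100, 108], dtype=uint8), array([168, 165, 163], dtype=uint8), array([100,  99, 102], dtype=uint8), array([159, 163, 158], dtype=uint8), array([164, 173, 170], dtype=uint8)]
```

```bash
sed -i 's/roi=None):/roi=None,gmin=65):/; s/k=((g-r>2).*/k=((b>.92*r)\&(g>gmin)).astype(np.uint8)/' h.py
python3 - <<'E'
from h import *
m=camera_model("wrist"); o,k=blanks(cv2.imread("pics/w1.png"),m,.022)
for x in o: print(x)
m=camera_model("top"); o,k=blanks(cv2.imread("pics/top0.png"),m,.022,amin=150,gmin=130)
for x in o: print(x)
E
```

```text
{'tail': array([0.47486946, 0.27073104]), 'tip': array([0.64468041, 0.19598441]), 'yaw': np.float64(-0.41465396037324953), 'L': np.float64(0.18553387508425), 'wid': np.float64(0.01951989076245847), 'area': np.int32(3096), 'box': array([303,  86,  56, 159], dtype=int32)}
{'tail': array([0.63747364, 0.0977607 ]), 'tip': array([0.45697615, 0.1364864 ]), 'yaw': np.float64(2.930246800727051), 'L': np.float64(0.18460504781725623), 'wid': np.float64(0.018392222979988077), 'area': np.int32(2982), 'box': array([205, 105,  37, 155], dtype=int32)}
{'tail': array([ 0.49881679, -0.15358777]), 'tip': array([ 0.49360319, -0.07517741]), 'yaw': np.float64(1.6371899032314297), 'L': np.float64(0.0785835022290705), 'wid': np.float64(0.026768270301530395), 'area': np.int32(1238), 'box': array([  0, 179,  58,  39], dtype=int32)}
{'tail': array([ 0.58991426, -0.12885617]), 'tip': array([ 0.52361591, -0.13051627]), 'yaw': np.float64(-3.1165579839755595), 'L': np.float64(0.06631913725697514), 'wid': np.float64(0.043465424471993336), 'area': np.int32(1682), 'box': array([  9, 220,  57,  54], dtype=int32)}
{'t
[... 1209 characters left out ...]
4), 'L': np.float64(0.42328003335117614), 'wid': np.float64(0.009491188550470708), 'area': np.int32(575), 'box': array([ 18, 191,  11, 136], dtype=int32)}
{'tail': array([0.14702381, 0.74578453]), 'tip': array([0.54710612, 0.77785222]), 'yaw': np.float64(0.07998173908890888), 'L': np.float64(0.40136541534458214), 'wid': np.float64(0.009510262238109912), 'area': np.int32(547), 'box': array([ 10, 194,  10, 129], dtype=int32)}
{'tail': array([0.15668959, 0.77259534]), 'tip': array([0.54141614, 0.80352561]), 'yaw': np.float64(0.08022293087842601), 'L': np.float64(0.38596787775147295), 'wid': np.float64(0.009517284714276986), 'area': np.int32(531), 'box': array([  2, 196,   9, 124], dtype=int32)}
```

Call:
{"fn": "arm_command", "kwargs": {"plan": [{"linear":[-0.0107,-0.0342,0],"dr":[0,0,0],"hand":0.6},{"linear":[-0.0107,-0.0342,0],"dr":[0,0,0],"hand":0.6},{"linear":[-0.0107,-0.0342,0],"dr":[0,0,0],"hand":0.6},{"linear":[-0.0107,-0.0342,0],"dr":[0,0,0],"hand":0.6},{"linear":[-0.0107,-0.0342,0],"dr":[0,0,0],"hand":0.6},{"linear":[-0.0107,-0.0342,0],"dr":[0,0,0],"hand":0.6},{"linear":[-0.0107,-0.0342,0],"dr":[0,0,0],"hand":0.6},{"linear":[-0.0107,-0.0342,0],"dr":[0,0,0],"hand":0.6},{"linear":[-0.0107,-0.0342,0],"dr":[0,0,0],"hand":0.6},{"linear":[-0.0107,-0.0342,0],"dr":[0,0,0],"hand":0.6}]}}

```text
t: 2.75
ee_pos: [0.5302, -0.1985, 0.3038]
ee_rot: [0.134, 0.991, 0.0, -0.0]
contact_force: [0.5, -0.1, -0.2]
width: 0.598
grip_force: 0.0
```

Call:
{"fn": "arm_command", "kwargs": {"plan": [{"linear":[0,0,0],"dr":[0,0,-0.1],"hand":0.6},{"linear":[0,0,0],"dr":[0,0,-0.1],"hand":0.6},{"linear":[0,0,0],"dr":[0,0,-0.1],"hand":0.6},{"linear":[0,0,0],"dr":[0,0,0],"hand":0.6},{"linear":[0,0,0],"dr":[0,0,0],"hand":0.6}]}}

```text
t: 3.25
ee_pos: [0.5301, -0.198, 0.3038]
ee_rot: [-0.013, 1.0, 0.0, -0.0]
contact_force: [-0.3, 0.8, 0.2]
width: 0.6
grip_force: 0.0
```

```bash
python3 - <<'E'
from h import *
import pickle
s=state();print(s['t'],s['ee_pos'],s['ee_rot'],s['joint_pos'])
m=camera_model("wrist");a=capture("wrist");cv2.imwrite("pics/w2.png",a);pickle.dump(m,open("w2.pkl","wb"))
cv2.imwrite("pics/w2b.png",cv2.resize(a,(800,600),interpolation=cv2.INTER_CUBIC))
E
```

```text
3.25 [ 0.53010783 -0.19796721  0.30380153] [-1.30172096e-02  9.99915219e-01  3.22132593e-04 -5.57992773e-05] [-0.03075072  0.3187168   0.3865173   1.7637371  -0.13459399  1.0853354
  1.99802986]
```

View pics/w2b.png

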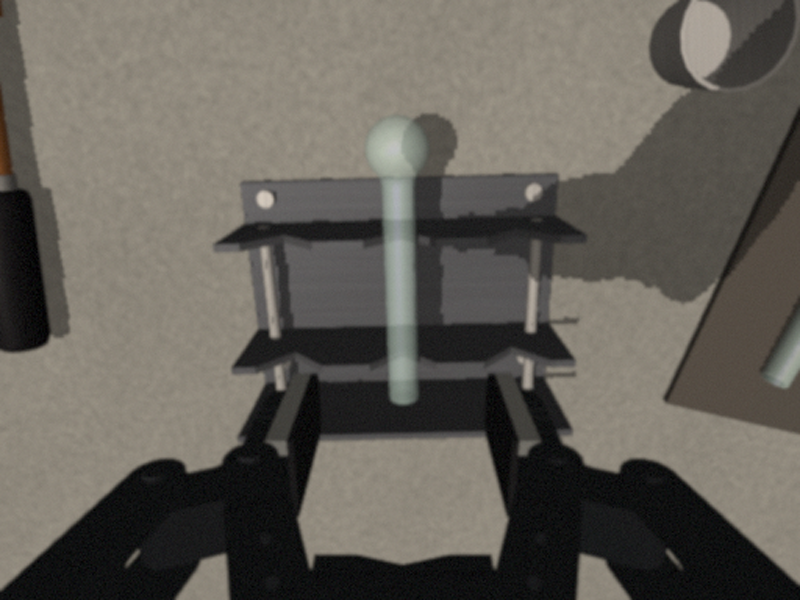

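```bash
python3 - <<'E'
from h import *
import pickle
m=pickle.load(open("w2.pkl","rb"));a=cv2.imread("pics/w2.png")
o,k=blanks(a,m,.064,gmin=110,roi=(215,60,300,275))
for x in o: print(x)
for n,(u,v,z) in dict(bFR=(242,182,.006),bFL=(558,174,.006),f1=(216,247,.072),f2=(586,238,.072),b1=(232,370,.072),b2=(576,362,.072),s1=(240,437,.08),s2=(571,432,.08),
 ).items(): print(n,cast(m,(u*.64,v*.64),z)[0].round(4))
g=cv2.cvtColor(a,cv2.COLOR_BGR2GRAY); c=cv2.resize(g[105:290,125:390],None,fx=3,fy=3,interpolation=cv2.INTER_CUBIC)
c=cv2.LUT(c,(255*(np.arange(256)/255)**.5).astype(np.uint8)); cv2.imwrite("pics/w2c.png",c); print(c.shape)
E
```

```text
{'tail': array([ 0.63380955, -0.19547689]), 'tip': array([ 0.44706432, -0.20457238]), 'yaw': np.float64(-3.0929257912530423), 'L': np.float64(0.18696659290343676), 'wid': np.float64(0.01672063509212726), 'area': np.int32(3653), 'box': array([234,  74,  37, 184], dtype=int32)}
bFR [ 0.494  -0.3124  0.006 ]
bFL [ 0.483  -0.0889  0.006 ]
f1 [ 0.5251 -0.3109  0.072 ]
f2 [ 0.5141 -0.0874  0.072 ]
b1 [ 0.6081 -0.308   0.072 ]
b2 [ 0.5968 -0.0824  0.072 ]
s1 [ 0.654 -0.304  0.08 ]
s2 [ 0.6448 -0.0819  0.08  ]
(555, 795)
```

View pics/w2c.png

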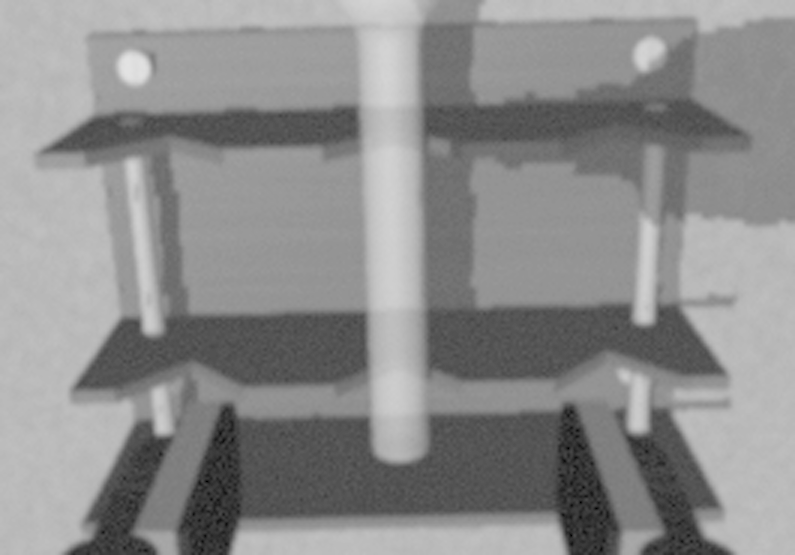

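Call:
{"fn": "arm_command", "kwargs": {"plan": [{"linear":[-0.003,0.0395,0],"dr":[0,0,0],"hand":0.6},{"linear":[-0.003,0.0395,0.01],"dr":[0,0,0],"hand":0.6},{"linear":[-0.003,0.0395,0.01],"dr":[0,0,0],"hand":0.6},{"linear":[-0.003,0.0395,0.02],"dr":[0,0,0],"hand":0.6},{"linear":[-0.003,0.0395,0.02],"dr":[0,0,0],"hand":0.6},{"linear":[-0.003,0.0395,0.02],"dr":[0,0,0],"hand":0.6},{"linear":[-0.003,0.0395,0.02],"dr":[0,0,0],"hand":0.6},{"linear":[-0.003,0.0385,0.02],"dr":[0,0,0.08],"hand":0.6},{"linear":[0,0,0],"dr":[0,0,0.08],"hand":0.6},{"linear":[0,0,0],"dr":[0,0,0.0776],"hand":0.6}]}}

```text
t: 4.3
ee_pos: [0.5447, 0.1187, 0.1829]
ee_rot: [0.106, 0.994, -0.0, -0.001]
contact_force: [0.9, -0.9, 0.9]
width: 0.603
grip_force: 0.0
```

```bash
python3 - <<'E'
from h import *
m=camera_model("wrist");a=capture("wrist");cv2.imwrite("pics/w3.png",a)
s=state();print(s['t'],s['ee_pos'],s['ee_rot'],s['width'])
o,k=blanks(a,m,.022,amin=500)
for x in o: print(x)
print(rel([.5463,.1175,.085],down(2.93)))
cv2.imwrite("pics/w3b.png",cv2.resize(a,(600,450)))
E
```

```text
4.35 [0.54493415 0.11780227 0.18327582] [ 1.08590602e-01  9.94086407e-01 -2.12704099e-04 -5.01531680e-04] 0.5963863941557088
{'tail': array([0.47621558, 0.26967221]), 'tip': array([0.652535  , 0.19237895]), 'yaw': np.float64(-0.4131410184572087), 'L': np.float64(0.19251697767091924), 'wid': np.float64(0.022724626469267095), 'area': np.int32(8202), 'box': array([356,  49, 118, 246], dtype=int32)}
{'tail': array([0.63914805, 0.09419198]), 'tip': array([0.4574668 , 0.13567124]), 'yaw': np.float64(2.9171319812216754), 'L': np.float64(0.18635611991172296), 'wid': np.float64(0.018790142314240116), 'area': np.int32(7077), 'box': array([228,  65,  56, 236], dtype=int32)}
{'tail': array([ 0.51262298, -0.07810848]), 'tip': array([ 0.5841987 , -0.07379127]), 'yaw': np.float64(0.06024371497070663), 'L': np.float64(0.07170579650432607), 'wid': np.float64(0.007762457733046249), 'area': np.int32(757), 'box': array([  0, 203,  44,  79], dtype=int32)}
{'tail': array([ 0.53907991, -0.09019971]), 'tip': array([ 0.58417495, -0.09318342]), 'yaw': np.float64(-0.06606846650896742), 'L': np.float64(0.04519364451892982), 'wid': np.float64(0.011986282423181331), 'area': np.int32(591), 'box': array([  0, 237,  28,  49], dtype=int32)}
(array([-0.0015,  0.0001,  0.0983]), array([-0.0005, -0.001 , -0.006 ]))
```

Call:
{"fn": "arm_command", "kwargs": {"plan": [{"linear":[-0.001,-0.001,0.03],"dr":[0,0,0],"hand":0.6},{"linear":[0,0,0.03],"dr":[0,0,0],"hand":0.6},{"linear":[0,0,0.025],"dr":[0,0,0],"hand":0.6},{"linear":[0,0,0.013],"dr":[0,0,0],"hand":0.6},{"linear":[0,0,0],"dr":[0,0,0],"hand":0.45},{"linear":[0,0,0],"dr":[0,0,0],"hand":0.35},{"linear":[0,0,0],"dr":[0,0,0],"hand":0.25},{"linear":[0,0,0],"dr":[0,0,0],"hand":0.15},{"linear":[0,0,0],"dr":[0,0,0],"hand":0.1},{"linear":[0,0,0],"dr":[0,0,0],"hand":0}]}}

```text
t: 5.35
ee_pos: [0.5471, 0.1155, 0.0873]
ee_rot: [0.105, 0.994, 0.001, 0.001]
contact_force: [-0.5, -0.4, 8.3]
width: 0.21
grip_force: 58.8
```

Call:
{"fn": "arm_command", "kwargs": {"plan": [{"linear":[0,0,0],"dr":[0,0,0],"hand":0},{"linear":[0,0,0],"dr":[0,0,0],"hand":0}]}}

```text
t: 5.55
ee_pos: [0.5471, 0.1155, 0.0873]
ee_rot: [0.105, 0.994, 0.001, 0.001]
contact_force: [-0.7, 0.3, 7.6]
width: 0.204
grip_force: 58.8
```

Call:
{"fn": "arm_command", "kwargs": {"plan": [{"linear":[0,0,-0.01],"dr":[0,0,0],"hand":0},{"linear":[0,0,-0.02],"dr":[0,0,0],"hand":0},{"linear":[0,0,-0.035],"dr":[0,0,0],"hand":0},{"linear":[0,0,-0.035],"dr":[0,0,0],"hand":0},{"linear":[0,0,-0.03],"dr":[0,0,0],"hand":0},{"linear":[0,0,0],"dr":[0,0,-0.08],"hand":0},{"linear":[0,0,0],"dr":[0,0,-0.08],"hand":0},{"linear":[0,0,0],"dr":[0,0,-0.1],"hand":0},{"linear":[0,0,0],"dr":[0,-0.056,0],"hand":0},{"linear":[0,0,0],"dr":[0,0,0],"hand":0}]}}

```text
t: 6.55
ee_pos: [0.5454, 0.115, 0.2165]
ee_rot: [-0.025, 0.999, 0.001, 0.028]
contact_force: [-0.6, -0.1, -0.5]
width: 0.208
grip_force: 58.6
```

```bash
python3 - <<'E'
from h import *
m=camera_model("wrist");a=capture("wrist");cv2.imwrite("pics/w4.png",a)
s=state();print(s['t'],s['ee_pos'],s['ee_rot'],s['width'],s['grip_force'],s['contact_force'],s['joint_pos'])
R=Ro.from_quat(s['ee_rot']);c=s['ee_pos']+R.apply([0,0,.0644]);print('axis pt',c)
print(R.as_euler('xyz'))
q=down(np.pi+.049,-.056); print(rel(np.array([.5428,-.123,.064+.05])-q.apply([0,0,.0644]),q))
o,k=blanks(a,m,c[2],amin=1500)
for x in o: print(x)
S=capture("side");cv2.imwrite("pics/s4b.png",cv2.resize(S[110:270,160:360],None,fx=4,fy=4,interpolation=cv2.INTER_CUBIC)[:600])
E
```

```text
6.6 [0.54559217 0.11510339 0.21656655] [-2.46443697e-02  9.99311522e-01  8.46988367e-04  2.77203937e-02] 0.20257827337941653 58.56973707675934 [-0.42302611 -0.10770481 -0.41759903] [-0.50426478  0.37044029  0.25673068  1.90815956 -0.10981014  0.82267267
  1.4260154 ]
axis pt [0.54915741 0.1153004  0.15226561]
[ 3.14126564  0.05547281 -3.09228902]
(array([ 0.0202, -0.2377,  0.0371]), array([ 0.0003, -0.0005,  0.0003]))
{'tail': array([0.61489587, 0.1178388 ]), 'tip': array([0.4563405 , 0.11081416]), 'yaw': np.float64(-3.097317588299771), 'L': np.float64(0.15871090407988486), 'wid': np.float64(0.01906899581717969), 'area': np.int32(16714), 'box': array([210,  44,  98, 318], dtype=int32)}
{'tail': array([0.46758885, 0.18994209]), 'tip': array([0.55483863, 0.15256958]), 'yaw': np.float64(-0.40469567770902865), 'L': np.float64(0.09491695166541264), 'wid': np.float64(0.011396311075098697), 'area': np.int32(5848), 'box': array([327,  85, 145, 191], dtype=int32)}
```

View pics/s4b.png

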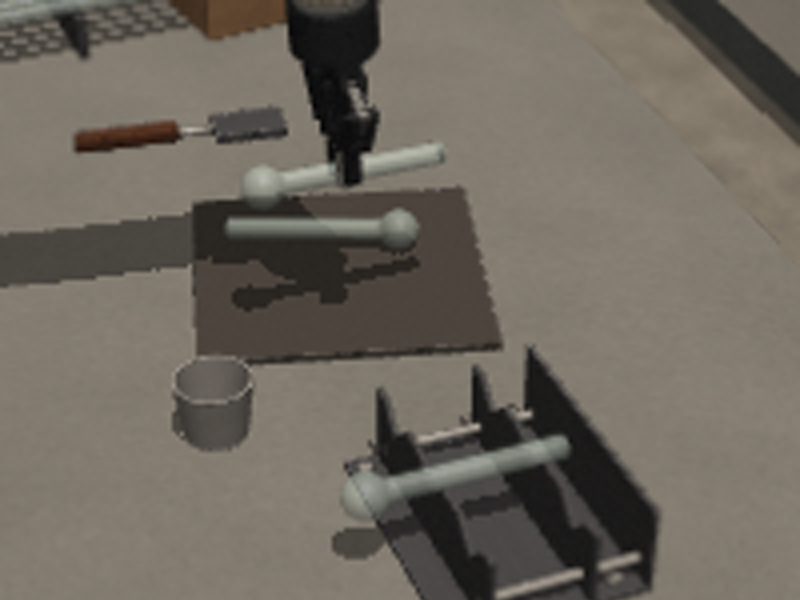

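```bash
python3 - <<'E'
from h import *
m=camera_model("side")
def vp(px,p0,yaw):
    # intersect ray with the vertical plane through p0 along yaw
    a,b=cast(m,px,0)[0],cast(m,px,.2)[0]; n=np.array([-np.sin(yaw),np.cos(yaw),0]); t=n@(p0-a)/(n@(b-a)); P=a+t*(b-a)
    return np.r_[P.round(4),((P-p0)@[np.cos(yaw),np.sin(yaw),0]).round(4)]
for nm,p0,pp in(("held",np.array([.5492,.1153,.15]),((262,187),(438,154),(300,180),(400,161))),("c",np.array([.5555,-.1975,.064]),((366,496),(562,447),(430,481),(530,456)))):
    for p in pp: print(nm,vp((160+p[0]/4,110+p[1]/4),p0,.049))
E
```

```text
held [ 0.4772  0.1118  0.1471 -0.0721]
held [0.6393 0.1197 0.145  0.0902]
held [ 0.5114  0.1134  0.1464 -0.0378]
held [0.6035 0.118  0.1455 0.0544]
c [ 0.4686 -0.2018  0.057  -0.087 ]
c [ 0.6308 -0.1938  0.0564  0.0754]
c [ 0.5204 -0.1992  0.0559 -0.0352]
c [ 0.6036 -0.1951  0.0556  0.0482]
```

Call:
{"fn": "arm_command", "kwargs": {"plan": [{"linear":[0.0029,-0.034,0],"dr":[0,0,0],"hand":0},{"linear":[0.0029,-0.034,0],"dr":[0,0,0],"hand":0},{"linear":[0.0029,-0.034,0],"dr":[0,0,0],"hand":0},{"linear":[0.0029,-0.034,0],"dr":[0,0,0],"hand":0},{"linear":[0.0029,-0.034,0],"dr":[0,0,0],"hand":0},{"linear":[0.0029,-0.034,0],"dr":[0,0,0],"hand":0},{"linear":[0.0028,-0.0337,0.017],"dr":[0,0,0],"hand":0},{"linear":[0,0,0.02],"dr":[0,0,0],"hand":0},{"linear":[0,0,0],"dr":[0,0,0],"hand":0}]}}

```text
t: 7.55
ee_pos: [0.5386, -0.1239, 0.1759]
ee_rot: [-0.024, 0.999, 0.001, 0.026]
contact_force: [-0.7, -0.5, -0.3]
width: 0.208
grip_force: 58.7
```

```bash
cat >> h.py <<'E'
ORG=np.array([.5555,-.1975,0]); RY=.049
ex=np.array([np.cos(RY),np.sin(RY),0]); ey=np.array([-np.sin(RY),np.cos(RY),0])
def rk(P): P=np.asarray(P)-ORG; return np.array([P@ex,P@ey,P[2]])
def wd(r): return ORG+r[0]*ex+r[1]*ey+np.array([0,0,r[2]])
E
python3 - <<'E'
from h import *
m=camera_model("wrist");a=capture("wrist");cv2.imwrite("pics/w5.png",a);s=state()
R=Ro.from_quat(s['ee_rot']);c=s['ee_pos']+R.apply([0,0,.0644]);print(s['t'],'rack axis pt',rk(c))
cv2.imwrite("pics/w5b.png",cv2.resize(a,(800,600),interpolation=cv2.INTER_CUBIC))
E
```

```text
7.6 rack axis pt [-0.00915971  0.07520946  0.1126895 ]
```

View pics/w5b.png

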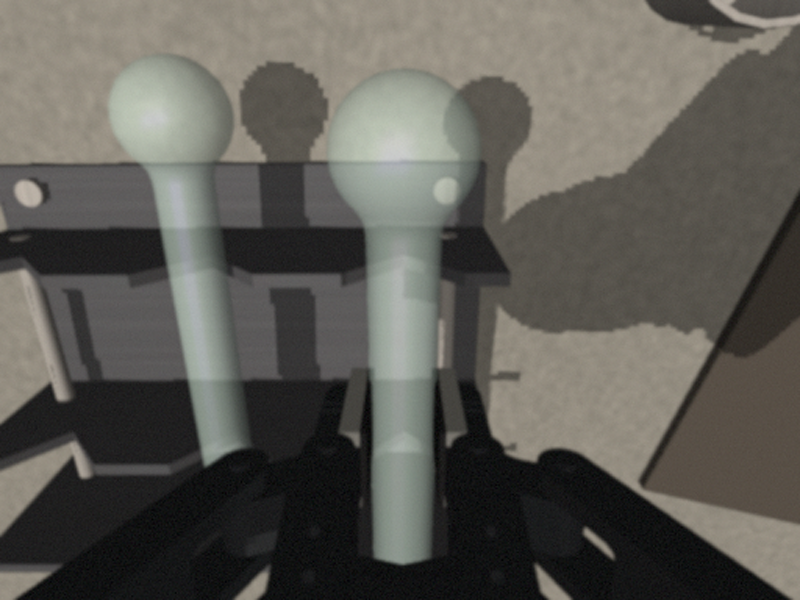

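Call:
{"fn": "arm_command", "kwargs": {"plan": [{"linear":[0,0,0.015],"dr":[0,0,0],"hand":0},{"linear":[0,0,0.012],"dr":[0,0,0],"hand":0},{"linear":[0,0,0.01],"dr":[0,0,0],"hand":0},{"linear":[0,0,0.006],"dr":[0,0,0],"hand":0},{"linear":[0,0,0.002],"dr":[0,0,0],"hand":0},{"linear":[0,0,0.001],"dr":[0,0,0],"hand":0},{"linear":[0,0,0],"dr":[0,0,0],"hand":0}]}}

```text
t: 8.3
ee_pos: [0.5426, -0.123, 0.1321]
ee_rot: [-0.025, 0.999, 0.001, 0.028]
contact_force: [-0.3, -0.4, -0.1]
width: 0.209
grip_force: 58.7
```

Call:
{"fn": "arm_command", "kwargs": {"plan": [{"linear":[0,0,0.001],"dr":[0,0,0],"hand":0},{"linear":[0,0,0],"dr":[0,0,0],"hand":0}]}}

```text
t: 8.5
ee_pos: [0.5426, -0.123, 0.1311]
ee_rot: [-0.025, 0.999, 0.001, 0.028]
contact_force: [0.5, 0.2, -0.2]
width: 0.208
grip_force: 58.7
```

Call:
{"fn": "arm_command", "kwargs": {"plan": [{"linear":[0,0,0.001],"dr":[0,0,0],"hand":0},{"linear":[0,0,0],"dr":[0,0,0],"hand":0}]}}

```text
t: 8.7
ee_pos: [0.5425, -0.1229, 0.1299]
ee_rot: [-0.025, 0.999, 0.001, 0.028]
contact_force: [-0.3, 0.1, -0.9]
width: 0.208
grip_force: 58.7
```

Call:
{"fn": "arm_command", "kwargs": {"plan": [{"linear":[0,0,0.001],"dr":[0,0,0],"hand":0},{"linear":[0,0,0],"dr":[0,0,0],"hand":0}]}}

```text
t: 8.9
ee_pos: [0.5428, -0.1234, 0.1291]
ee_rot: [-0.025, 0.999, 0.0, 0.028]
contact_force: [0.5, -1.8, 1.3]
width: 0.216
grip_force: 58.9
```

Call:
{"fn": "arm_command", "kwargs": {"plan": [{"linear":[0,0,0.0007],"dr":[0,0,0],"hand":0},{"linear":[0,0,0],"dr":[0,0,0],"hand":0}]}}

```text
t: 9.1
ee_pos: [0.5429, -0.1236, 0.1287]
ee_rot: [-0.025, 0.999, 0.0, 0.028]
contact_force: [-1.5, -2.4, 5.0]
width: 0.206
grip_force: 59.3
```

Call:
{"fn": "arm_command", "kwargs": {"plan": [{"linear":[0,0,0.0007],"dr":[0,0,0],"hand":0},{"linear":[0,0,0],"dr":[0,0,0],"hand":0}]}}

```text
t: 9.3
ee_pos: [0.5429, -0.1237, 0.1284]
ee_rot: [-0.025, 0.999, 0.0, 0.029]
contact_force: [-2.5, -1.9, 10.2]
width: 0.208
grip_force: 59.9
```

Call:
{"fn": "arm_command", "kwargs": {"plan": [{"linear":[-0.001,0,-0.0008],"dr":[0,0,0],"hand":0},{"linear":[-0.001,0,0],"dr":[0,0,0],"hand":0},{"linear":[0,0,0],"dr":[0,0,0],"hand":0}]}}

```text
t: 9.6
ee_pos: [0.5444, -0.1236, 0.1286]
ee_rot: [-0.025, 0.999, 0.0, 0.028]
contact_force: [-2.8, -3.9, 5.4]
width: 0.208
grip_force: 59.2
```

Call:
{"fn": "arm_command", "kwargs": {"plan": [{"linear":[-0.001,0,0],"dr":[0,0,0],"hand":0},{"linear":[-0.001,0,0],"dr":[0,0,0],"hand":0},{"linear":[0,0,0],"dr":[0,0,0],"hand":0}]}}

```text
t: 9.9
ee_pos: [0.5462, -0.1235, 0.1285]
ee_rot: [-0.025, 0.999, 0.0, 0.028]
contact_force: [-2.7, -4.1, 6.3]
width: 0.207
grip_force: 59.3
```

Call:
{"fn": "arm_command", "kwargs": {"plan": [{"linear":[-0.001,0,0],"dr":[0,0,0],"hand":0},{"linear":[0,0,0],"dr":[0,0,0],"hand":0}]}}

```text
t: 10.1
ee_pos: [0.5472, -0.1235, 0.1286]
ee_rot: [-0.025, 0.999, 0.0, 0.028]
contact_force: [-2.8, -3.3, 4.9]
width: 0.208
grip_force: 59.2
```

Call:
{"fn": "arm_command", "kwargs": {"plan": [{"linear":[-0.001,-0.0005,0],"dr":[0,0,0],"hand":0},{"linear":[-0.0005,0,0],"dr":[0,0,0],"hand":0},{"linear":[0,0,0],"dr":[0,0,0],"hand":0}]}}

```text
t: 10.4
ee_pos: [0.5487, -0.1234, 0.1286]
ee_rot: [-0.025, 0.999, 0.001, 0.028]
contact_force: [-4.2, -2.0, 4.2]
width: 0.207
grip_force: 59.2
```

Call:
{"fn": "arm_command", "kwargs": {"plan": [{"linear":[-0.001,0,0],"dr":[0,0,0],"hand":0},{"linear":[0,0,0],"dr":[0,0,0],"hand":0}]}}

```text
t: 10.6
ee_pos: [0.5502, -0.1233, 0.1287]
ee_rot: [-0.025, 0.999, 0.001, 0.028]
contact_force: [-2.3, -3.5, 3.5]
width: 0.207
grip_force: 59.1
```

Call:
{"fn": "arm_command", "kwargs": {"plan": [{"linear":[-0.001,0,0],"dr":[0,0,0],"hand":0},{"linear":[0,0,0],"dr":[0,0,0],"hand":0}]}}

```text
t: 10.8
ee_pos: [0.5506, -0.1233, 0.1286]
ee_rot: [-0.025, 0.999, 0.001, 0.027]
contact_force: [-5.1, -2.6, 4.4]
width: 0.203
grip_force: 59.2
```

Call:
{"fn": "arm_command", "kwargs": {"plan": [{"linear":[-0.001,0,0],"dr":[0,0,0],"hand":0},{"linear":[0,0,0],"dr":[0,0,0],"hand":0}]}}

```text
t: 11.0
ee_pos: [0.5508, -0.1233, 0.1286]
ee_rot: [-0.025, 0.999, 0.001, 0.027]
contact_force: [-7.7, -3.1, 9.2]
width: 0.204
grip_force: 59.5
```

Call:
{"fn": "arm_command", "kwargs": {"plan": [{"linear":[-0.001,0,0],"dr":[0,0,0],"hand":0},{"linear":[0,0,0],"dr":[0,0,0],"hand":0}]}}

```text
t: 11.2
ee_pos: [0.551, -0.1233, 0.1285]
ee_rot: [-0.025, 0.999, 0.001, 0.026]
contact_force: [-10.7, -2.9, 11.2]
width: 0.209
grip_force: 59.8
```

Call:
{"fn": "arm_command", "kwargs": {"plan": [{"linear":[0.002,0,-0.0005],"dr":[0,0,0],"hand":0},{"linear":[0,0,0],"dr":[0,0,0],"hand":0},{"linear":[0,0,0],"dr":[0,0,0],"hand":0.24},{"linear":[0,0,0],"dr":[0,0,0],"hand":0.3},{"linear":[0,0,0],"dr":[0,0,0],"hand":0.36},{"linear":[0,0,0],"dr":[0,0,0],"hand":0.42},{"linear":[0,0,0],"dr":[0,0,0],"hand":0.45},{"linear":[0,0,0],"dr":[0,0,0],"hand":0.45}]}}

```text
t: 12.0
ee_pos: [0.5512, -0.1229, 0.1293]
ee_rot: [-0.025, 0.999, 0.001, 0.028]
contact_force: [0.5, -0.1, 0.4]
width: 0.449
grip_force: 0.0
```

Call:
{"fn": "arm_command", "kwargs": {"plan": [{"linear":[0,0,-0.01],"dr":[0,0,0],"hand":0.45},{"linear":[0,0,-0.02],"dr":[0,0,0],"hand":0.45},{"linear":[0,0,-0.03],"dr":[0,0,0],"hand":0.45},{"linear":[0,0,-0.03],"dr":[0,0,0],"hand":0.45},{"linear":[0,0,-0.02],"dr":[0,0.056,0],"hand":0.6},{"linear":[0,0,0],"dr":[0,0,0],"hand":0.6}]}}

```text
t: 12.6
ee_pos: [0.5468, -0.1236, 0.2429]
ee_rot: [-0.025, 1.0, -0.0, 0.002]
contact_force: [0.6, 0.1, -0.1]
width: 0.598
grip_force: 0.0
```

```bash
python3 - <<'E'
from h import *
m=camera_model("wrist");a=capture("wrist");cv2.imwrite("pics/w6.png",a);s=state()
print(s['t'],s['ee_pos'],s['ee_rot'],s['joint_pos'])
cv2.imwrite("pics/w6b.png",cv2.resize(a,(600,450),interpolation=cv2.INTER_CUBIC))
# blank_a : tail (.4755,.270) yaw -.414 -> grasp 91 mm on
t=np.array([.4765,.2700]);g=t+.091*np.array([np.cos(-.414),np.sin(-.414)]);print(g)
print(rel([*g,.2],down(np.pi-.414)))
E
```

```text
12.65 [ 0.54599855 -0.12337287  0.24098111] [-2.49973145e-02  9.99685707e-01 -1.61676261e-04  1.89604895e-03] [-0.11941127  0.37002794  0.32763316  1.84897856 -0.14501426  0.94187134
  1.89351137]
[0.55981223 0.23339301]
(array([-0.0315,  0.3556,  0.041 ]), array([0.0005, 0.0038, 0.464 ]))
```

View pics/w6b.png

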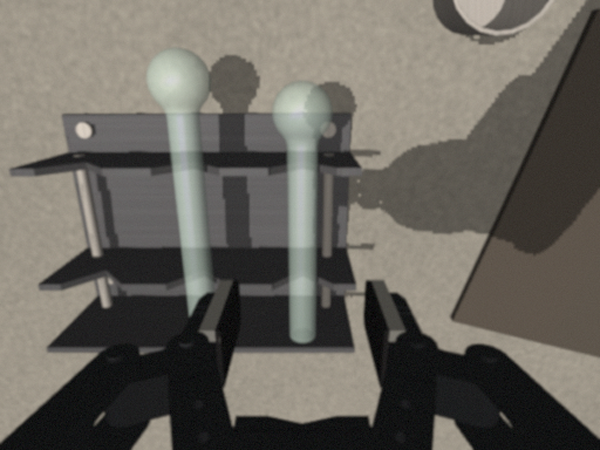

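Call:
{"fn": "arm_command", "kwargs": {"plan": [{"linear":[-0.0035,0.0395,0],"dr":[0,0,0],"hand":0.6},{"linear":[-0.0035,0.0395,0],"dr":[0,0,0],"hand":0.6},{"linear":[-0.0035,0.0395,0],"dr":[0,0,0],"hand":0.6},{"linear":[-0.0035,0.0395,0],"dr":[0,0,0],"hand":0.6},{"linear":[-0.0035,0.0395,0.01],"dr":[0,0,0],"hand":0.6},{"linear":[-0.0035,0.0395,0.01],"dr":[0,0,0],"hand":0.6},{"linear":[-0.0035,0.0395,0.01],"dr":[0,0,0],"hand":0.6},{"linear":[-0.0035,0.0395,0.01],"dr":[0,0,0],"hand":0.6},{"linear":[-0.0035,0.0396,0],"dr":[0,0,0],"hand":0.6}]}}

```text
t: 13.55
ee_pos: [0.5574, 0.2344, 0.1966]
ee_rot: [-0.025, 1.0, -0.001, -0.002]
contact_force: [0.4, 0.2, -0.1]
width: 0.598
grip_force: 0.0
```

Call:
{"fn": "arm_command", "kwargs": {"plan": [{"linear":[0,0,0],"dr":[0,0.001,0.116],"hand":0.6},{"linear":[0,0,0],"dr":[0,0.001,0.116],"hand":0.6},{"linear":[0,0,0],"dr":[0,0.001,0.116],"hand":0.6},{"linear":[0,0,0],"dr":[0,0.001,0.116],"hand":0.6},{"linear":[0,0,0],"dr":[0,0,0],"hand":0.6},{"linear":[0,0,0],"dr":[0,0,0],"hand":0.6}]}}

```text
t: 14.15
ee_pos: [0.5583, 0.2333, 0.1984]
ee_rot: [0.204, 0.979, -0.0, -0.002]
contact_force: [-0.6, 0.3, -0.3]
width: 0.6
grip_force: 0.0
```

```bash
python3 - <<'E'
from h import *
m=camera_model("wrist");a=capture("wrist");cv2.imwrite("pics/w7.png",a);s=state()
print(s['t'],s['ee_pos'],s['ee_rot'],s['joint_pos'])
o,k=blanks(a,m,.022,amin=2000)
for x in o: print(x,x['tail']+.091*np.array([np.cos(x['yaw']),np.sin(x['yaw'])]))
print(rel([.5595,.2336,.088],down(np.pi-.414)))
E
```

```text
14.2 [0.55845756 0.23327693 0.19857047] [ 2.04160821e-01  9.78934818e-01 -2.55577033e-04 -2.21707289e-03] [-0.71672348  0.49858819  0.33200742  1.76992882 -0.20149316  0.91016055
  0.86218811]
{'tail': array([0.4763477 , 0.26987706]), 'tip': array([0.65115008, 0.18988766]), 'yaw': np.float64(-0.4291553107702094), 'L': np.float64(0.19223468800418708), 'wid': np.float64(0.018842822532999015), 'area': np.int32(6183), 'box': array([234,  65,  42, 230], dtype=int32)} [0.5590956 0.2320117]
(array([-0.0013,  0.0009,  0.1106]), array([-0.0014, -0.0042,  0.0028]))
```

Call:
{"fn": "arm_command", "kwargs": {"plan": [{"linear":[-0.001,0,0.03],"dr":[0,-0.004,0.008],"hand":0.6},{"linear":[0,0,0.03],"dr":[0,0,0],"hand":0.6},{"linear":[0,0,0.03],"dr":[0,0,0],"hand":0.6},{"linear":[0,0,0.02],"dr":[0,0,0],"hand":0.6},{"linear":[0,0,0],"dr":[0,0,0],"hand":0.45},{"linear":[0,0,0],"dr":[0,0,0],"hand":0.35},{"linear":[0,0,0],"dr":[0,0,0],"hand":0.25},{"linear":[0,0,0],"dr":[0,0,0],"hand":0.15},{"linear":[0,0,0],"dr":[0,0,0],"hand":0.1},{"linear":[0,0,0],"dr":[0,0,0],"hand":0}]}}

```text
t: 15.2
ee_pos: [0.5605, 0.2333, 0.0906]
ee_rot: [0.21, 0.978, 0.0, 0.001]
contact_force: [0.5, -1.1, 6.4]
width: 0.205
grip_force: 59.0
```

Call:
{"fn": "arm_command", "kwargs": {"plan": [{"linear":[0,0,0],"dr":[0,0,0],"hand":0},{"linear":[0,0,0],"dr":[0,0,0],"hand":0}]}}

```text
t: 15.4
ee_pos: [0.5605, 0.2333, 0.0906]
ee_rot: [0.21, 0.978, 0.0, 0.001]
contact_force: [-0.8, -0.7, 7.6]
width: 0.206
grip_force: 59.0
```

Call:
{"fn": "arm_command", "kwargs": {"plan": [{"linear":[0,0,-0.01],"dr":[0,0,0],"hand":0},{"linear":[0,0,-0.02],"dr":[0,0,0],"hand":0},{"linear":[0,0,-0.035],"dr":[0,0,0],"hand":0},{"linear":[0,0,-0.035],"dr":[0,0,0],"hand":0},{"linear":[0,0,-0.03],"dr":[0,0,0],"hand":0},{"linear":[0,0,0],"dr":[0,0,0.06],"hand":0},{"linear":[0,0,0],"dr":[0,0,0.1],"hand":0},{"linear":[0,0,0],"dr":[0,0,0.14],"hand":0},{"linear":[0,0,0],"dr":[0,0,0.14],"hand":0},{"linear":[0,0,0],"dr":[0,0,0.14],"hand":0}]}}

```text
t: 16.4
ee_pos: [0.5594, 0.233, 0.2198]
ee_rot: [0.483, 0.876, -0.0, 0.0]
contact_force: [-0.1, -0.4, -0.4]
width: 0.206
grip_force: 58.8
```

Call:
{"fn": "arm_command", "kwargs": {"plan": [{"linear":[0,0,0],"dr":[0,0,0.14],"hand":0},{"linear":[0,0,0],"dr":[0,0,0.14],"hand":0},{"linear":[0,0,0],"dr":[0,0,0.14],"hand":0},{"linear":[0,0,0],"dr":[0,0,0.14],"hand":0},{"linear":[0,0,0],"dr":[0,0,0.14],"hand":0},{"linear":[0,0,0],"dr":[0,0,0.14],"hand":0},{"linear":[0,0,0],"dr":[0,0,0.14],"hand":0},{"linear":[0,0,0],"dr":[0,0,0.14],"hand":0},{"linear":[0,0,0],"dr":[0,0,0.14],"hand":0},{"linear":[0,0,0],"dr":[0,0,0.14],"hand":0}]}}

```text
t: 17.4
ee_pos: [0.5593, 0.2332, 0.2197]
ee_rot: [0.933, 0.359, -0.0, -0.0]
contact_force: [0.1, 0.2, 0.1]
width: 0.204
grip_force: 58.6
```

Call:
{"fn": "arm_command", "kwargs": {"plan": [{"linear":[0,0,0],"dr":[0,0,0.14],"hand":0},{"linear":[0,0,0],"dr":[0,0,0.14],"hand":0},{"linear":[0,0,0],"dr":[0,0,0.14],"hand":0},{"linear":[0,0,0],"dr":[0,0,0.11],"hand":0},{"linear":[0,0,0],"dr":[0,0.056,0],"hand":0},{"linear":[0,0,0],"dr":[0,0,0],"hand":0},{"linear":[0,0,0],"dr":[0,0,0],"hand":0}]}}

```text
t: 18.1
ee_pos: [0.5591, 0.2334, 0.2195]
ee_rot: [0.994, 0.105, 0.027, -0.003]
contact_force: [0.3, 0.2, -0.8]
width: 0.204
grip_force: 58.6
```

```bash
python3 - <<'E'
from h import *
s=state();print(s['t'],s['ee_pos'],s['ee_rot'],s['width'],s['grip_force'],s['contact_force'],s['joint_pos'])
S=capture("side");cv2.imwrite("pics/s8.png",S);cv2.imwrite("pics/s8b.png",cv2.resize(S[60:300,150:370],None,fx=3,fy=3,interpolation=cv2.INTER_CUBIC)[:600])
R=Ro.from_quat(s['ee_rot']);c=s['ee_pos']+R.apply([0,0,.0677]);print(c,rk(c))
q=down(.049,.056);print(rel(wd([-.009,-.075,.114])-q.apply([0,0,.0677]),q))
E
```

```text
18.1 [0.55911687 0.23344985 0.21950752] [ 0.99411135  0.10490724  0.02698482 -0.00298575] 0.203558940430377 58.6483758687973 [ 0.33109777  0.185271   -0.78003252] [-1.16075636  0.62369968  0.99435667  1.81747395 -0.62253391  0.98719449
 -1.27944973]
[0.56270669 0.23423505 0.15190733] [0.02834459 0.43086387 0.15190733]
(array([-0.1202,  0.4926,  0.0314]), array([-0.0089,  0.0015,  0.1609]))
```

View pics/s8b.png

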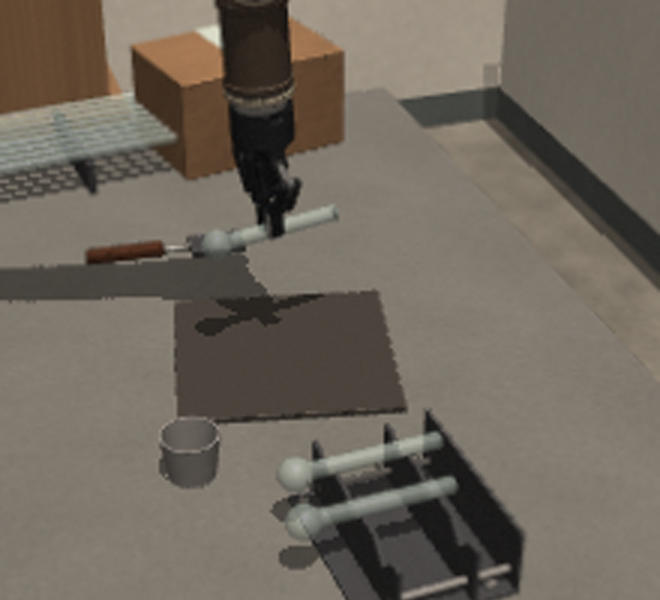

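Call:
{"fn": "arm_command", "kwargs": {"plan": [{"linear":[-0.0092,0.0379,0],"dr":[0,0,0],"hand":0},{"linear":[-0.0092,0.0379,0],"dr":[0,0,0],"hand":0},{"linear":[-0.0092,0.0379,0],"dr":[0,0,0],"hand":0},{"linear":[-0.0092,0.0379,0],"dr":[0,0,0],"hand":0},{"linear":[-0.0092,0.0379,0],"dr":[0,0,0],"hand":0},{"linear":[-0.0092,0.0379,0],"dr":[0,0,0],"hand":0},{"linear":[-0.0092,0.0379,0],"dr":[0,0,0],"hand":0},{"linear":[-0.0092,0.0379,0],"dr":[0,0,0],"hand":0},{"linear":[-0.0092,0.0379,0],"dr":[0,0,0],"hand":0},{"linear":[-0.0092,0.0379,0],"dr":[0,0,0],"hand":0}]}}

```text
t: 19.15
ee_pos: [0.5484, -0.1584, 0.2146]
ee_rot: [0.994, 0.105, 0.028, -0.003]
contact_force: [0.6, 0.6, -0.0]
width: 0.204
grip_force: 58.7
```

Call:
{"fn": "arm_command", "kwargs": {"plan": [{"linear":[-0.0092,0.0379,0],"dr":[0,0,0],"hand":0},{"linear":[-0.0092,0.0379,0],"dr":[0,0,0],"hand":0},{"linear":[-0.0092,0.0378,0],"dr":[0,0,0],"hand":0},{"linear":[0,0,0],"dr":[-0.0045,0,0.08],"hand":0},{"linear":[0,0,0],"dr":[-0.0045,0,0.08],"hand":0},{"linear":[0,0,0],"dr":[0,0,0],"hand":0},{"linear":[0,0,0],"dr":[0,0,0],"hand":0}]}}

```text
t: 19.85
ee_pos: [0.5452, -0.2735, 0.2128]
ee_rot: [0.999, 0.026, 0.028, -0.0]
contact_force: [0.3, -0.3, -0.4]
width: 0.205
grip_force: 58.8
```

```bash
python3 - <<'E'
from h import *
m=camera_model("wrist");a=capture("wrist");cv2.imwrite("pics/w9.png",a);s=state()
print(s['t'],s['ee_pos'],s['ee_rot'],s['width'],s['joint_pos'])
R=Ro.from_quat(s['ee_rot']);c=s['ee_pos']+R.apply([0,0,.0677]);print(rk(c))
q=down(.049,.056);print(rel(wd([-.009,-.0755,.110])-q.apply([0,0,.0677]),q))
S=capture("side");cv2.imwrite("pics/s9.png",S);c1=cv2.resize(S[170:290,220:360],None,fx=3,fy=3,interpolation=cv2.INTER_CUBIC)
v=np.zeros((384,800,3),np.uint8);v[:360,:420]=c1;v[:285,420:800]=cv2.resize(a,(380,285));cv2.imwrite("pics/v9.png",v)
E
```

```text
19.9 [ 0.54528362 -0.27335285  0.21288919] [ 9.99279458e-01  2.59062831e-02  2.77358641e-02 -3.88534745e-04] 0.2062027000568182 [-0.25550938  0.62533296  0.95417016  1.80851304 -0.64802231  0.99352853
 -0.55571217]
[-0.01016522 -0.07529547  0.14529337]
(array([-0.0008,  0.0002,  0.0353]), array([0.0005, 0.0005, 0.0029]))
```

View pics/v9.png

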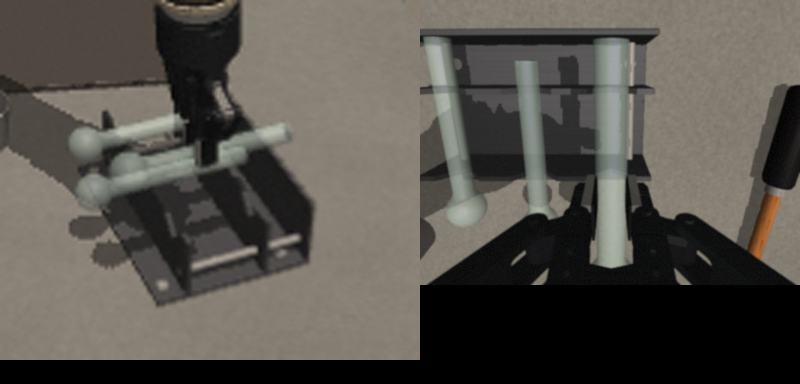

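Call:
{"fn": "arm_command", "kwargs": {"plan": [{"linear":[-0.001,0,0.02],"dr":[0,0,0.003],"hand":0},{"linear":[0,0.0002,0.02],"dr":[0,0,0],"hand":0},{"linear":[0,0,0.015],"dr":[0,0,0],"hand":0},{"linear":[0,0,0.01],"dr":[0,0,0],"hand":0},{"linear":[0,0,0.006],"dr":[0,0,0],"hand":0},{"linear":[0,0,0.003],"dr":[0,0,0],"hand":0},{"linear":[0,0,0.002],"dr":[0,0,0],"hand":0},{"linear":[0,0,0],"dr":[0,0,0],"hand":0}]}}

```text
t: 20.75
ee_pos: [0.5485, -0.2739, 0.1372]
ee_rot: [0.999, 0.023, 0.028, -0.0]
contact_force: [0.2, 0.4, 0.1]
width: 0.208
grip_force: 58.8
```

Call:
{"fn": "arm_command", "kwargs": {"plan": [{"linear":[0,0,0.001],"dr":[0,0,0],"hand":0},{"linear":[0,0,0.001],"dr":[0,0,0],"hand":0},{"linear":[0,0,0],"dr":[0,0,0],"hand":0}]}}

```text
t: 21.05
ee_pos: [0.5485, -0.2737, 0.135]
ee_rot: [0.999, 0.023, 0.028, -0.0]
contact_force: [0.1, -0.4, -0.9]
width: 0.204
grip_force: 58.8
```

Call:
{"fn": "arm_command", "kwargs": {"plan": [{"linear":[0,0,0.001],"dr":[0,0,0],"hand":0},{"linear":[0,0,0],"dr":[0,0,0],"hand":0}]}}

```text
t: 21.25
ee_pos: [0.5485, -0.2737, 0.1338]
ee_rot: [0.999, 0.023, 0.028, -0.0]
contact_force: [0.0, 0.4, 0.1]
width: 0.207
grip_force: 58.8
```

Call:
{"fn": "arm_command", "kwargs": {"plan": [{"linear":[0,0,0.001],"dr":[0,0,0],"hand":0},{"linear":[0,0,0],"dr":[0,0,0],"hand":0}]}}

```text
t: 21.45
ee_pos: [0.5485, -0.2737, 0.1328]
ee_rot: [0.999, 0.023, 0.028, -0.0]
contact_force: [-0.2, 0.4, -0.6]
width: 0.202
grip_force: 58.8
```

Call:
{"fn": "arm_command", "kwargs": {"plan": [{"linear":[0,0,0.0008],"dr":[0,0,0],"hand":0},{"linear":[0,0,0],"dr":[0,0,0],"hand":0}]}}

```text
t: 21.65
ee_pos: [0.5486, -0.2738, 0.1321]
ee_rot: [0.999, 0.023, 0.028, -0.0]
contact_force: [-1.0, 1.2, 0.0]
width: 0.206
grip_force: 58.8
```

Call:
{"fn": "arm_command", "kwargs": {"plan": [{"linear":[0,0,0.0007],"dr":[0,0,0],"hand":0},{"linear":[0,0,0],"dr":[0,0,0],"hand":0}]}}

```text
t: 21.85
ee_pos: [0.5487, -0.2739, 0.1319]
ee_rot: [0.999, 0.023, 0.028, -0.0]
contact_force: [-1.4, 1.1, 4.5]
width: 0.203
grip_force: 59.4
```

Call:
{"fn": "arm_command", "kwargs": {"plan": [{"linear":[0,0,0.0007],"dr":[0,0,0],"hand":0},{"linear":[0,0,0],"dr":[0,0,0],"hand":0}]}}

```text
t: 22.05
ee_pos: [0.5487, -0.2739, 0.1317]
ee_rot: [0.999, 0.023, 0.028, -0.0]
contact_force: [-2.6, 2.7, 10.2]
width: 0.206
grip_force: 60.0
```

Call:
{"fn": "arm_command", "kwargs": {"plan": [{"linear":[0.001,0,-0.0008],"dr":[0,0,0],"hand":0},{"linear":[0.001,0,0],"dr":[0,0,0],"hand":0},{"linear":[0.001,0,0],"dr":[0,0,0],"hand":0},{"linear":[0.001,0,0],"dr":[0,0,0],"hand":0},{"linear":[0,0,0],"dr":[0,0,0],"hand":0}]}}

```text
t: 22.55
ee_pos: [0.5523, -0.2736, 0.1318]
ee_rot: [0.999, 0.023, 0.027, -0.0]
contact_force: [-3.7, 0.5, 5.0]
width: 0.205
grip_force: 59.4
```

Call:
{"fn": "arm_command", "kwargs": {"plan": [{"linear":[0.001,0,0],"dr":[0,0,0],"hand":0},{"linear":[0.001,0,0],"dr":[0,0,0],"hand":0},{"linear":[0,0,0],"dr":[0,0,0],"hand":0}]}}

```text
t: 22.85
ee_pos: [0.5546, -0.2735, 0.1318]
ee_rot: [0.999, 0.023, 0.028, -0.0]
contact_force: [-3.2, -0.1, 4.8]
width: 0.204
grip_force: 59.3
```

Call:
{"fn": "arm_command", "kwargs": {"plan": [{"linear":[0.001,0,0],"dr":[0,0,0],"hand":0},{"linear":[0,0,0],"dr":[0,0,0],"hand":0}]}}

```text
t: 23.05
ee_pos: [0.5558, -0.2734, 0.1318]
ee_rot: [0.999, 0.023, 0.028, -0.0]
contact_force: [-2.3, 0.9, 2.7]
width: 0.205
grip_force: 59.2
```

Call:
{"fn": "arm_command", "kwargs": {"plan": [{"linear":[0.001,0,0],"dr":[0,0,0],"hand":0},{"linear":[0,0,0],"dr":[0,0,0],"hand":0}]}}

```text
t: 23.25
ee_pos: [0.5568, -0.2734, 0.1319]
ee_rot: [0.999, 0.023, 0.028, -0.0]
contact_force: [-1.9, 0.6, 2.6]
width: 0.204
grip_force: 59.2
```

Call:
{"fn": "arm_command", "kwargs": {"plan": [{"linear":[0.001,0,0],"dr":[0,0,0],"hand":0},{"linear":[0,0,0],"dr":[0,0,0],"hand":0}]}}

```text
t: 23.45
ee_pos: [0.5569, -0.2734, 0.1319]
ee_rot: [0.999, 0.023, 0.027, -0.0]
contact_force: [-5.9, 0.6, 3.7]
width: 0.202
grip_force: 59.3
```

Call:
{"fn": "arm_command", "kwargs": {"plan": [{"linear":[0.001,0,0],"dr":[0,0,0],"hand":0},{"linear":[0,0,0],"dr":[0,0,0],"hand":0}]}}

```text
t: 23.65
ee_pos: [0.557, -0.2735, 0.1318]
ee_rot: [0.999, 0.023, 0.026, -0.001]
contact_force: [-9.0, 1.3, 6.1]
width: 0.206
grip_force: 59.5
```

Call:
{"fn": "arm_command", "kwargs": {"plan": [{"linear":[0.001,0,0],"dr":[0,0,0],"hand":0},{"linear":[0,0,0],"dr":[0,0,0],"hand":0}]}}

```text
t: 23.85
ee_pos: [0.5571, -0.2735, 0.1318]
ee_rot: [0.999, 0.022, 0.026, -0.001]
contact_force: [-11.1, 2.4, 8.2]
width: 0.206
grip_force: 59.8
```

Call:
{"fn": "arm_command", "kwargs": {"plan": [{"linear":[0.001,0,0],"dr":[0,0,0],"hand":0},{"linear":[0,0,0],"dr":[0,0,0],"hand":0}]}}

```text
t: 24.05
ee_pos: [0.5573, -0.2735, 0.1318]
ee_rot: [0.999, 0.022, 0.025, -0.001]
contact_force: [-14.4, 2.0, 11.2]
width: 0.205
grip_force: 60.0
```

Call:
{"fn": "arm_command", "kwargs": {"plan": [{"linear":[-0.0032,0,-0.0005],"dr":[0,0,0],"hand":0},{"linear":[0,0,0],"dr":[0,0,0],"hand":0},{"linear":[0,0,0],"dr":[0,0,0],"hand":0.24},{"linear":[0,0,0],"dr":[0,0,0],"hand":0.3},{"linear":[0,0,0],"dr":[0,0,0],"hand":0.36},{"linear":[0,0,0],"dr":[0,0,0],"hand":0.42},{"linear":[0,0,0],"dr":[0,0,0],"hand":0.45},{"linear":[0,0,0],"dr":[0,0,0],"hand":0.45}]}}

```text
t: 24.85
ee_pos: [0.5575, -0.2733, 0.1325]
ee_rot: [0.999, 0.023, 0.028, -0.0]
contact_force: [-0.5, -0.5, 0.7]
width: 0.451
grip_force: 0.0
```

Call:
{"fn": "arm_command", "kwargs": {"plan": [{"linear":[0,0,-0.01],"dr":[0,0,0],"hand":0.45},{"linear":[0,0,-0.02],"dr":[0,0,0],"hand":0.45},{"linear":[0,0,-0.03],"dr":[0,0,0],"hand":0.45},{"linear":[0,0,-0.03],"dr":[0,0,0],"hand":0.45},{"linear":[0,0,-0.02],"dr":[0,-0.056,0],"hand":0.3},{"linear":[0,0,0],"dr":[0,0,0],"hand":0},{"linear":[0,0,0],"dr":[0,0,0],"hand":0}]}}

```text
t: 25.55
ee_pos: [0.5515, -0.2734, 0.2427]
ee_rot: [1.0, 0.023, 0.001, 0.0]
contact_force: [-0.0, -0.6, -0.1]
width: 0.005
grip_force: 0.0
```

```bash
python3 - <<'E'
from h import *
s=state();print(s['t'],s['ee_pos'],s['ee_rot'],s['width'],s['joint_pos'])
print(rel(wd([-.150,0,.245]),down(.049)))
m=camera_model("top");a=capture("top");cv2.imwrite("pics/t10.png",a)
g=cv2.cvtColor(a,cv2.COLOR_BGR2GRAY)
for z in (-.075,0,.075):
    p=proj(m,[wd([-.074,z,.064])])[0]; print(z,p)
o,k=blanks(a,m,.064,amin=100,gmin=128,roi=(275,145,360,240))
for x in o:
    print(x['area'],x['box'],rk([*x['tail'],0])[:2].round(4),rk([*x['tip'],0])[:2].round(4))
E
```

```text
25.55 [ 0.55153255 -0.27337105  0.24270769] [9.99729593e-01 2.32418560e-02 5.89495797e-04 4.57147265e-04] 0.005231187664779053 [-0.27708709  0.63125176  0.99246802  1.73430052 -0.58674488  1.10292895
 -0.62010807]
(array([-0.1425, -0.0752, -0.0025]), array([ 0.0009, -0.0012, -0.0025]))
-0.075 [345.3946824  206.87386885]
0 [321.15466735 208.47387485]
0.075 [296.89879678 210.07449505]
223 [292 158   8  46] [-0.0524  0.0717] [0.0889 0.0723]
134 [316 161   8  25] [ 0.0743 -0.0026] [-0.0014 -0.0037]
```

Call:
{"fn": "arm_command", "kwargs": {"plan": [{"linear":[-0.0285,-0.015,0],"dr":[0,0,0],"hand":0},{"linear":[-0.0285,-0.015,0],"dr":[0,0,0],"hand":0},{"linear":[-0.0285,-0.015,0],"dr":[0,0,0],"hand":0},{"linear":[-0.0285,-0.015,0],"dr":[0,0,0],"hand":0},{"linear":[-0.0285,-0.015,0],"dr":[0,0,0],"hand":0},{"linear":[0,0,0],"dr":[0,0,0],"hand":0},{"linear":[0,0,0],"dr":[0,0,0],"hand":0}]}}

```text
t: 26.3
ee_pos: [0.4052, -0.2044, 0.2419]
ee_rot: [1.0, 0.023, 0.0, -0.0]
contact_force: [-0.1, 0.3, -0.0]
width: 0.002
grip_force: 0.0
```

```bash
python3 - <<'E'
from h import *
m=camera_model("wrist");a=capture("wrist");cv2.imwrite("pics/w11.png",a)
s=state();print(s['t'],rk(s['ee_pos']),s['ee_rot'],s['joint_pos'])
print(rel(wd([-.150,0,.125]),down(.049)))
for y in(-.075,0,.075): print(proj(m,[wd([-.093,y,.064])]).round())
o,k=blanks(a,m,.064,amin=400,gmin=118)
for x in o: print(x['area'],x['box'],rk([*x['tail'],0])[:2].round(4),rk([*x['tip'],0])[:2].round(4))
E
```

```text
26.35 [-1.49776016e-01 -8.08374961e-05  2.42190532e-01] [9.99729350e-01 2.32614346e-02 2.17697039e-04 2.90730894e-04] [-0.58905556  0.35851816  1.18891177  2.11421265 -0.4175104   0.93141784
 -0.68915272]
(array([-3.000e-04, -1.000e-04,  1.172e-01]), array([ 0.0006, -0.0004, -0.0025]))
[[359. 111.]]
[[258. 112.]]
[[157. 112.]]h.py:38: RankWarning: Polyfit may be poorly conditioned
  st=c[3:int(.7*len(c))]; f=np.polyfit(st[:,0],st[:,1],1); ax=ax+f[0]*nx; ax/=np.linalg.norm(ax)
Traceback (most recent call last):
  File "h.py", line 38, in blanks
    st=c[3:int(.7*len(c))]; f=np.polyfit(st[:,0],st[:,1],1); ax=ax+f[0]*nx; ax/=np.linalg.norm(ax)
                              ~~~~~~~~~~^^^^^^^^^^^^^^^^^^^
TypeError: expected non-empty vector for x
```

```bash
cat > tips.py <<'E'
from h import *
def tips(a,m):
    b,g,r=[c.astype(float) for c in cv2.split(cv2.GaussianBlur(a,(3,3),0))]
    k=((b>.935*r)&(g>90)).astype(np.uint8); out=[]
    for y in(-.075,0,.075):
        u,v=proj(m,[wd([-.093,y,.064])])[0]; c=int(round(u)); col=k[:,c-3:c+4].mean(1)>.5
        rows=np.nonzero(col[max(int(v)-60,0):int(v)+45])[0]+max(int(v)-60,0); 
        # last row of the run that begins above the expected tip
        e=rows[0]
        for q in rows:
            if q-e>2: break
            e=q
        out.append((round(v,1),int(e),rk(cast(m,(u,e+.5),.064)[0])[:2].round(4)))
    return out
E
python3 - <<'E'
from tips import *
m=camera_model("wrist");a=cv2.imread("pics/w11.png")
for t in tips(a,m): print(t)
E
```

```text
(np.float64(112.2), 105, array([-0.0881, -0.0746]))
(np.float64(112.5), 131, array([-1.071e-01,  1.000e-04]))
(np.float64(113.0), 107, array([-0.089 ,  0.0746]))
```

Call:
{"fn": "arm_command", "kwargs": {"plan": [{"linear":[0,0,0.03],"dr":[0,0,0],"hand":0},{"linear":[0,0,0.03],"dr":[0,0,0],"hand":0},{"linear":[0,0,0.03],"dr":[0,0,0],"hand":0},{"linear":[0,0,0.02],"dr":[0,0,0],"hand":0},{"linear":[0,0,0.007],"dr":[0,0,0],"hand":0},{"linear":[0,0,0],"dr":[0,0,0],"hand":0},{"linear":[0,0,0],"dr":[0,0,0],"hand":0}]}}

```text
t: 27.05
ee_pos: [0.4059, -0.2059, 0.1258]
ee_rot: [1.0, 0.023, 0.0, 0.001]
contact_force: [0.8, -0.6, 0.5]
width: -0.004
grip_force: 0.0
```

```bash
python3 - <<'E'
from tips import *
s=state();print(s['t'],rk(s['ee_pos']),s['ee_rot'],s['joint_pos'],s['contact_force'])
E
```

```text
27.05 [-0.14983836 -0.00109902  0.12583226] [9.99742230e-01 2.26922215e-02 1.08698309e-04 7.25025970e-04] [-0.3390833   0.54209998  0.91270747  2.20661584 -0.682074    0.70211993
 -0.47325043] [ 0.80254092 -0.55984751  0.53382585]
```

Call:
{"fn": "arm_command", "kwargs": {"plan": [{"linear":[0.007,-0.001,0],"dr":[0,0,0],"hand":0},{"linear":[0.007,0,0],"dr":[0,0,0],"hand":0},{"linear":[0.004,0,0],"dr":[0,0,0],"hand":0},{"linear":[0.002,0,0],"dr":[0,0,0],"hand":0},{"linear":[0.002,0,0],"dr":[0,0,0],"hand":0},{"linear":[0.002,0,0],"dr":[0,0,0],"hand":0},{"linear":[0.002,0,0],"dr":[0,0,0],"hand":0},{"linear":[0.002,0,0],"dr":[0,0,0],"hand":0},{"linear":[0.002,0,0],"dr":[0,0,0],"hand":0},{"linear":[0,0,0],"dr":[0,0,0],"hand":0}]}}

```text
t: 28.05
ee_pos: [0.4356, -0.2029, 0.1253]
ee_rot: [1.0, 0.023, -0.0, 0.0]
contact_force: [-0.2, 0.3, -0.2]
width: 0.004
grip_force: 0.0
```

Call:
{"fn": "arm_command", "kwargs": {"plan": [{"linear":[0.002,0,0],"dr":[0,0,0],"hand":0},{"linear":[0.002,0,0],"dr":[0,0,0],"hand":0},{"linear":[0.002,0,0],"dr":[0,0,0],"hand":0},{"linear":[0,0,0],"dr":[0,0,0],"hand":0}]}}

```text
t: 28.45
ee_pos: [0.4417, -0.2026, 0.1253]
ee_rot: [1.0, 0.023, -0.0, 0.0]
contact_force: [-0.6, -0.5, 0.9]
width: 0.002
grip_force: 0.0
```

Call:
{"fn": "arm_command", "kwargs": {"plan": [{"linear":[0.0015,0,0],"dr":[0,0,0],"hand":0},{"linear":[0.0015,0,0],"dr":[0,0,0],"hand":0},{"linear":[0,0,0],"dr":[0,0,0],"hand":0}]}}

```text
t: 28.75
ee_pos: [0.4446, -0.2024, 0.1253]
ee_rot: [1.0, 0.023, -0.0, 0.0]
contact_force: [-0.6, -0.2, 0.0]
width: -0.0
grip_force: 0.0
```

```bash
python3 - <<'E'
from tips import *
m=camera_model("wrist");a=capture("wrist");s=state();print(s['t'],rk(s['ee_pos']),s['contact_force'])
for t in tips(a,m): print(t)
E
```

```text
28.8 [-0.11112542  0.00051403  0.12530171] [0.20643093 0.00780369 0.35767086]
(np.float64(228.6), 225, array([-0.0915, -0.0748]))
(np.float64(229.4), 247, array([-0.102,  0.   ]))
(np.float64(230.0), 229, array([-0.0927,  0.075 ]))
```

Call:
{"fn": "arm_command", "kwargs": {"plan": [{"linear":[0.0015,0,0],"dr":[0,0,0],"hand":0},{"linear":[0.0015,0,0],"dr":[0,0,0],"hand":0},{"linear":[0.0015,0,0],"dr":[0,0,0],"hand":0},{"linear":[0.0015,0,0],"dr":[0,0,0],"hand":0},{"linear":[0,0,0],"dr":[0,0,0],"hand":0}]}}

```text
t: 29.3
ee_pos: [0.4506, -0.2022, 0.1253]
ee_rot: [1.0, 0.023, -0.0, 0.0]
contact_force: [-0.1, -0.6, -0.3]
width: 0.001
grip_force: 0.0
```

Call:
{"fn": "arm_command", "kwargs": {"plan": [{"linear":[0.001,0,0],"dr":[0,0,0],"hand":0},{"linear":[0.001,0,0],"dr":[0,0,0],"hand":0},{"linear":[0,0,0],"dr":[0,0,0],"hand":0}]}}

```text
t: 29.6
ee_pos: [0.4525, -0.2021, 0.1253]
ee_rot: [1.0, 0.023, -0.0, 0.0]
contact_force: [-0.2, 1.0, 0.4]
width: -0.001
grip_force: 0.0
```

Call:
{"fn": "arm_command", "kwargs": {"plan": [{"linear":[0.001,0,0],"dr":[0,0,0],"hand":0},{"linear":[0,0,0],"dr":[0,0,0],"hand":0}]}}

```text
t: 29.8
ee_pos: [0.4535, -0.202, 0.1253]
ee_rot: [1.0, 0.023, -0.0, 0.0]
contact_force: [0.0, 0.3, -0.0]
width: 0.004
grip_force: 0.1
```

Call:
{"fn": "arm_command", "kwargs": {"plan": [{"linear":[0.001,0,0],"dr":[0,0,0],"hand":0},{"linear":[0,0,0],"dr":[0,0,0],"hand":0}]}}

```text
t: 30.0
ee_pos: [0.4538, -0.202, 0.1252]
ee_rot: [1.0, 0.023, -0.001, 0.0]
contact_force: [-3.7, -0.1, 1.4]
width: -0.003
grip_force: 1.5
```

Call:
{"fn": "arm_command", "kwargs": {"plan": [{"linear":[0.001,0,0],"dr":[0,0,0],"hand":0},{"linear":[0,0,0],"dr":[0,0,0],"hand":0}]}}

```text
t: 30.2
ee_pos: [0.454, -0.202, 0.125]
ee_rot: [1.0, 0.023, -0.001, 0.0]
contact_force: [-5.6, -0.6, 2.1]
width: 0.001
grip_force: 3.1
```

Call:
{"fn": "arm_command", "kwargs": {"plan": [{"linear":[-0.005,0,0],"dr":[0,0,0],"hand":0},{"linear":[-0.015,0,0],"dr":[0,0,0],"hand":0},{"linear":[-0.02,0,0],"dr":[0,0,0],"hand":0},{"linear":[0,0,0],"dr":[0,0,0],"hand":0}]}}

```text
t: 30.6
ee_pos: [0.4134, -0.2038, 0.1253]
ee_rot: [1.0, 0.022, -0.0, -0.0]
contact_force: [0.6, 0.8, -0.7]
width: -0.004
grip_force: 0.0
```

```bash
python3 - <<'E'
from tips import *
m=camera_model("wrist");a=capture("wrist");s=state();print(s['t'],rk(s['ee_pos']),s['contact_force'])
for t in tips(a,m): print(t)
print(rel(wd([-.130,.075,.125]),down(.049)),rel(wd([-.130,-.075,.125])))
E
```

```text
30.65 [-0.14065128  0.00062613  0.12551903] [ 0.60311006  1.31952298 -0.81726418]
(np.float64(159.9), 151, array([-0.0894, -0.0744]))
(np.float64(161.0), 153, array([-0.0898, -0.    ]))
(np.float64(162.2), 155, array([-0.0901,  0.0745]))
(array([ 0.0103, -0.0744,  0.0005]), array([ 0.0003, -0.0006, -0.0042])) (array([0.011 , 0.0756, 0.0005]), np.int64(0))
```

Call:
{"fn": "arm_command", "kwargs": {"plan": [{"linear":[0,-0.025,0],"dr":[0,0,0],"hand":0},{"linear":[0,-0.025,0],"dr":[0,0,0],"hand":0},{"linear":[0,-0.0245,0],"dr":[0,0,-0.004],"hand":0},{"linear":[0.012,0,0],"dr":[0,0,0],"hand":0},{"linear":[0.012,0,0],"dr":[0,0,0],"hand":0},{"linear":[0.006,0,0],"dr":[0,0,0],"hand":0},{"linear":[0.003,0,0],"dr":[0,0,0],"hand":0},{"linear":[0.002,0,0],"dr":[0,0,0],"hand":0},{"linear":[0.001,0,0],"dr":[0,0,0],"hand":0},{"linear":[0,0,0],"dr":[0,0,0],"hand":0}]}}

```text
t: 31.65
ee_pos: [0.4477, -0.1279, 0.1252]
ee_rot: [1.0, 0.025, -0.0, 0.0]
contact_force: [0.7, 0.0, -0.2]
width: 0.0
grip_force: 0.0
```

Call:
{"fn": "arm_command", "kwargs": {"plan": [{"linear":[0.001,0,0],"dr":[0,0,0],"hand":0},{"linear":[0,0,0],"dr":[0,0,0],"hand":0}]}}

```text
t: 31.85
ee_pos: [0.4489, -0.1275, 0.1253]
ee_rot: [1.0, 0.025, -0.0, 0.0]
contact_force: [-0.9, -0.5, 0.2]
width: -0.0
grip_force: 0.0
```

Call:
{"fn": "arm_command", "kwargs": {"plan": [{"linear":[0.001,0,0],"dr":[0,0,0],"hand":0},{"linear":[0,0,0],"dr":[0,0,0],"hand":0}]}}

```text
t: 32.05
ee_pos: [0.4498, -0.1274, 0.1252]
ee_rot: [1.0, 0.025, -0.0, 0.0]
contact_force: [-1.4, -0.5, -0.6]
width: 0.001
grip_force: 0.3
```

Call:
{"fn": "arm_command", "kwargs": {"plan": [{"linear":[0.001,0,0],"dr":[0,0,0],"hand":0},{"linear":[0,0,0],"dr":[0,0,0],"hand":0}]}}

```text
t: 32.25
ee_pos: [0.45, -0.1274, 0.1251]
ee_rot: [1.0, 0.025, -0.001, 0.0]
contact_force: [-4.6, -0.1, 3.5]
width: -0.003
grip_force: 2.4
```

Call:
{"fn": "arm_command", "kwargs": {"plan": [{"linear":[-0.005,0,0],"dr":[0,0,0],"hand":0},{"linear":[-0.015,0,0],"dr":[0,0,0],"hand":0},{"linear":[-0.02,0,0],"dr":[0,0,0],"hand":0},{"linear":[0,0.03,0],"dr":[0,0,0],"hand":0},{"linear":[0,0.03,0],"dr":[0,0,0],"hand":0},{"linear":[0,0.03,0],"dr":[0,0,0],"hand":0},{"linear":[0,0.03,0],"dr":[0,0,0],"hand":0},{"linear":[0,0.03,0],"dr":[0,0,0],"hand":0},{"linear":[0,0,0],"dr":[0,0,0],"hand":0}]}}

```text
t: 33.15
ee_pos: [0.4185, -0.2836, 0.1262]
ee_rot: [1.0, 0.023, 0.001, 0.003]
contact_force: [-0.7, 0.9, 0.2]
width: 0.002
grip_force: 0.0
```

```bash
python3 - <<'E'
from tips import *
s=state();print(s['t'],rk(s['ee_pos']),s['joint_pos']); print(rel(wd([-.106,-.075,.125]),down(.049)))
E
```

```text
33.15 [-0.14105029 -0.079291    0.12619475] [-0.1561623   0.60403058  0.87973091  2.09138657 -0.68656622  0.75660927
 -0.36312817]
(array([ 0.035 , -0.0044,  0.0012]), array([ 0.0051, -0.0019, -0.0033]))
```

Call:
{"fn": "arm_command", "kwargs": {"plan": [{"linear":[0,-0.002,0],"dr":[0,0,0],"hand":0},{"linear":[0.012,0,0],"dr":[0,0,0],"hand":0},{"linear":[0.012,0,0],"dr":[0,0,0],"hand":0},{"linear":[0.006,0,0],"dr":[0,0,0],"hand":0},{"linear":[0.003,0,0],"dr":[0,0,0],"hand":0},{"linear":[0.002,0,0],"dr":[0,0,0],"hand":0},{"linear":[0.001,0,0],"dr":[0,0,0],"hand":0},{"linear":[0,0,0],"dr":[0,0,0],"hand":0}]}}

```text
t: 33.95
ee_pos: [0.4542, -0.2754, 0.1254]
ee_rot: [1.0, 0.025, -0.0, 0.0]
contact_force: [-0.6, 0.0, -0.4]
width: -0.001
grip_force: 0.0
```

Call:
{"fn": "arm_command", "kwargs": {"plan": [{"linear":[0.001,0,0],"dr":[0,0,0],"hand":0},{"linear":[0,0,0],"dr":[0,0,0],"hand":0}]}}

```text
t: 34.15
ee_pos: [0.4552, -0.2754, 0.1254]
ee_rot: [1.0, 0.025, -0.0, 0.0]
contact_force: [-0.9, -0.0, -0.4]
width: 0.002
grip_force: 0.0
```

Call:
{"fn": "arm_command", "kwargs": {"plan": [{"linear":[0.001,0,0],"dr":[0,0,0],"hand":0},{"linear":[0,0,0],"dr":[0,0,0],"hand":0}]}}

```text
t: 34.35
ee_pos: [0.4564, -0.2753, 0.1254]
ee_rot: [1.0, 0.025, -0.0, 0.0]
contact_force: [0.2, -0.4, 0.0]
width: -0.0
grip_force: 0.0
```

Call:
{"fn": "arm_command", "kwargs": {"plan": [{"linear":[0.001,0,0],"dr":[0,0,0],"hand":0},{"linear":[0,0,0],"dr":[0,0,0],"hand":0}]}}

```text
t: 34.55
ee_pos: [0.4573, -0.2753, 0.1253]
ee_rot: [1.0, 0.025, -0.0, 0.0]
contact_force: [-0.8, 0.3, -0.3]
width: 0.002
grip_force: 0.0
```

Call:
{"fn": "arm_command", "kwargs": {"plan": [{"linear":[0.001,0,0],"dr":[0,0,0],"hand":0},{"linear":[0,0,0],"dr":[0,0,0],"hand":0}]}}

```text
t: 34.75
ee_pos: [0.4576, -0.2753, 0.1252]
ee_rot: [1.0, 0.025, -0.001, 0.0]
contact_force: [-3.0, 0.5, 1.1]
width: -0.001
grip_force: 1.7
```

Call:
{"fn": "arm_command", "kwargs": {"plan": [{"linear":[0.0007,0,0],"dr":[0,0,0],"hand":0},{"linear":[0,0,0],"dr":[0,0,0],"hand":0}]}}

```text
t: 34.95
ee_pos: [0.4578, -0.2753, 0.1251]
ee_rot: [1.0, 0.025, -0.001, 0.0]
contact_force: [-5.6, 0.4, 1.8]
width: 0.001
grip_force: 2.9
```

Home. Back off, rise and make a last numeric check.

Call:
{"fn": "arm_command", "kwargs": {"plan": [{"linear":[-0.005,0,0],"dr":[0,0,0],"hand":0},{"linear":[-0.015,0,0],"dr":[0,0,0],"hand":0},{"linear":[-0.02,0,0],"dr":[0,0,0],"hand":0},{"linear":[0,0,-0.03],"dr":[0,0,0],"hand":0},{"linear":[0,-0.025,-0.03],"dr":[0,0,0],"hand":0},{"linear":[0,-0.025,-0.03],"dr":[0,0,0],"hand":0},{"linear":[0,-0.025,-0.03],"dr":[0,0,0],"hand":0},{"linear":[0,0,0],"dr":[0,0,0],"hand":0},{"linear":[0,0,0],"dr":[0,0,0],"hand":0}]}}

```text
t: 35.85
ee_pos: [0.4155, -0.2012, 0.2454]
ee_rot: [1.0, 0.026, 0.001, -0.0]
contact_force: [-0.3, 0.8, -0.7]
width: -0.001
grip_force: 0.0
```

```bash
python3 - <<'E'
from tips import *
m=camera_model("wrist");a=capture("wrist");s=state();print(s['t'],rk(s['ee_pos']),s['contact_force'])
for t in tips(a,m): print(t)
# axis height by side view: bulb centres vs. expected; by bright glass blobs
m=camera_model("side");S=capture("side");S0=cv2.imread("pics/side0.png")
b,g,r=[c.astype(float) for c in cv2.split(cv2.GaussianBlur(S,(3,3),0))]
k=((b>.95*r)&(g>105)).astype(np.uint8)
for y in(-.075,0,.075):
    u,v=proj(m,[wd([-.074,y,.064])])[0]; w=k[int(v)-14:int(v)+20,int(u)-16:int(u)+4]; vv,uu=np.nonzero(w)
    print(y,(u,v),'blob',uu.min()+int(u)-16,vv.min()+int(v)-14,vv.max()+int(v)-14)
    for x in(-.02,.02,.07):
        u,v=proj(m,[wd([x,y,.064])])[0]; c=np.nonzero(k[int(v)-8:int(v)+12,int(round(u))])[0]+int(v)-8; print('  stem dv',x,(c.mean()-v).round(1) if len(c) else None,len(c))
# bystanders: changed pixels, start against now, in their regions of the side picture
for n,p in dict(brush=(240,280,345,325),paddle=(175,133,235,150),tin=(198,195,228,225)).items():
    u0,v0,u1,v1=p; print(n,cv2.absdiff(S,S0)[v0:v1,u0:u1].mean().round(2))
E
```

```text
35.9 [-0.14056813  0.00229322  0.24499081] [ 0.05820414 -0.20118915  0.52198374]
(np.float64(125.8), 120, array([-0.089 , -0.0746]))
(np.float64(125.5), 121, array([-0.09,  0.  ]))
(np.float64(125.3), 121, array([-0.0901,  0.0747]))
-0.075 (np.float64(264.87464961199714), np.float64(246.74928916687387)) blob 252 232 251
  stem dv -0.02 0.3 6
  stem dv 0.02 0.6 4
  stem dv 0.07 0.6 4
0 (np.float64(255.5412112285168), np.float64(231.20669513186107)) blob 248 217 235
  stem dv -0.02 0.5 6
  stem dv 0.02 0.5 4
  stem dv 0.07 0.3 4
0.075 (np.float64(246.91212563018317), np.float64(216.81922077443153)) blob 248 215 217
  stem dv -0.02 None 0
  stem dv 0.02 None 0
  stem dv 0.07 None 0
brush 7.11
paddle 22.86
tin 22.71
```

Call:
{"fn": "arm_command", "kwargs": {"plan": [{"linear":[0,-0.02,-0.04],"dr":[0,0,0],"hand":0},{"linear":[0,-0.04,-0.02],"dr":[0,0,0],"hand":0},{"linear":[0,-0.045,0],"dr":[0,0,0],"hand":0},{"linear":[0,-0.045,0],"dr":[0,0,0],"hand":0},{"linear":[0,-0.045,0],"dr":[0,0,0],"hand":0},{"linear":[0,-0.045,0],"dr":[0,0,0],"hand":0},{"linear":[0,-0.045,0],"dr":[0,0,0],"hand":0},{"linear":[0,-0.045,0],"dr":[0,0,0],"hand":0},{"linear":[0,-0.045,0],"dr":[0,0,0],"hand":0},{"linear":[0,-0.045,0],"dr":[0,0,0],"hand":0}]}}

```text
t: 36.95
ee_pos: [0.3969, 0.181, 0.3003]
ee_rot: [1.0, 0.023, -0.001, 0.001]
contact_force: [0.7, -0.2, 1.3]
width: 0.002
grip_force: 0.0
```

```bash
python3 - <<'E'
from tips import *
s=state();print(s['t'],s['ee_pos'])
m=camera_model("side");S=capture("side");S0=cv2.imread("pics/side0.png");T=capture("top");T0=cv2.imread("pics/top0.png")
b,g,r=[c.astype(float) for c in cv2.split(cv2.GaussianBlur(S,(3,3),0))]
k=((b>.95*r)&(g>105)).astype(np.uint8)
for y in(-.075,0,.075):
    for x in(-.02,.02,.07):
        u,v=proj(m,[wd([x,y,.064])])[0]; c=np.nonzero(k[int(v)-8:int(v)+10,int(round(u))])[0]+int(v)-8; print(y,'stem dv',x,(c.mean()-v).round(1) if len(c) else None,len(c))
def shift(A,B,p):
    u0,v0,u1,v1=p; f=lambda I:np.float32(cv2.Laplacian(cv2.GaussianBlur(cv2.cvtColor(I,cv2.COLOR_BGR2GRAY),(5,5),0),cv2.CV_32F)[v0:v1,u0:u1])
    return cv2.phaseCorrelate(f(A),f(B)),cv2.absdiff(A,B)[v0:v1,u0:u1].mean().round(2)
for n,p in dict(brush=(390,155,425,250),paddle=(88,170,122,255),tin=(242,220,276,256)).items(): print('top',n,shift(T0,T,p))
for n,p in dict(brush=(240,280,345,325),paddle=(175,133,235,150),tin=(198,195,228,225)).items(): print('side',n,shift(S0,S,p))
E
```

```text
36.95 [0.39686022 0.18101263 0.30026233]
-0.075 stem dv -0.02 0.8 5
-0.075 stem dv 0.02 0.6 4
-0.075 stem dv 0.07 0.6 4
0 stem dv -0.02 1.0 5
0 stem dv 0.02 0.5 4
0 stem dv 0.07 0.3 4
0.075 stem dv -0.02 None 0
0.075 stem dv 0.02 None 0
0.075 stem dv 0.07 None 0
top brush (((-0.05961702501396715, 0.1168287993530015), 0.9104278987204587), np.float64(6.11))
top paddle (((0.04727783921639883, 0.0644009670484067), 0.7142181817396187), np.float64(7.51))
top tin (((0.07366038219653248, -0.040598560667277184), 0.7979384638645031), np.float64(6.88))
side brush (((0.06194412263882043, 0.4536781826841896), 0.9230481253729926), np.float64(0.8))
side paddle (((-0.06240071737160591, -0.06449757981075699), 0.7314736878430402), np.float64(0.9))
side tin (((0.323827242159366, 0.06858031667777986), 0.7881882278124491), np.float64(0.71))
```

```bash
python3 - <<'E'
from tips import *
m=camera_model("side");S=capture("side");g=cv2.GaussianBlur(S,(3,3),0)[:,:,1]
for y in(0,.075):
    for x in(-.074,-.02,.02,.07):
        u,v=proj(m,[wd([x,y,.064])])[0]; print(y,x,round(v,1),g[int(v)-9:int(v)+10,int(round(u))])
E
```

```text
0 -0.074 231.2 [ 31  29  27  39  73 111 132 143 147 145 139 130 119 108  96  83  67  50
  40]
0 -0.02 227.0 [ 79  66  54  43  40  42  60 100 137 149 142 127 107  86  73  69  62  51
  40]
0 0.02 224.0 [ 26  25  25  25  25  26  27  41  77 116 131 125 112  96  80  71  70  71
  68]
0 0.07 220.2 [ 25  25  25  25  25  26  35  68 110 130 126 112  92  68  49  48  57  62
  59]
0.075 -0.074 216.8 [118 119 120 120 123 136 154 164 167 166 162 154 144 133 121 108 103  93
  63]
0.075 -0.02 213.0 [117 117 117 118 118 117 117 121 138 160 168 158 141 119 102  90  78  63
  51]
0.075 0.02 210.1 [118 119 119 119 117 117 121 138 159 169 161 144 120  93  81  84  81  69
  55]
0.075 0.07 206.7 [119 120 120 119 118 117 117 125 145 164 168 155 136 116 100  90  82  73
  64]
```

```bash
python3 -c "
from cell import *
print(sign_off())"
```

```text
the job is handed in; nothing more can be done
None
```

I handed the job in at about 37 s: both board blanks lie level in the outer notches and the middle one is pushed back. All three tails are against the stop, checked by a light push on each bulb, and the brush, paddle and tin have not moved.

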